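Empty the stamp mould and charge the tumbler

ROBOT

A 6-joint arm with a two-finger parallel gripper is mounted at the origin on the work surface. World frame = base frame: x ahead of the robot, y to its left, z up, the work surface at z = 0. Lengths are in mm, angles in rad, forces in N, time in s.
With the tool pointing down it reaches from about 350 to 1000 mm from the base axis. Payload 7.1 kg.
Tool frame: the origin (TCP) lies midway between the tips of the shut fingers; the grasp point (between the pads) lies 19 mm behind it; z points along the fingers, y is the line along which they close (so a half turn about z gives the same grasp; the last joint's range is limited). The gripper opens to 85 mm and grips with 20 to 120 N. Pads are 22 mm wide; open, the fingers measure 114 mm over their backs; the gripper's body (76 mm by 85 mm) begins 54 mm behind the grasp point. The pads swing forward as they close: fully open they stand 13 mm farther back than shut.
Start: joints at [-1.189, 0.423, 1.63, -0, 1.089, -0.019], TCP at [243.862, -575.444, 201.319] pointing down, gripper open.
Joint ranges: [-3, 3], [-0.9, 2.11], [0.09, 2.58], [-1.31, 4.45], [0.11, 2.69], [-2.54, 2.54]. Speed limits (rad/s): [2.39, 2.39, 3.01, 3.14, 3.14, 3.14].

INTERFACE

Orientations are given as a 3x3 rotation matrix whose columns are the frame's x, y, z axes.
In Python, from rig import * gives the robot as it stands.
- The arm moves only by the tool send_rows, never from a script. Its argument "targets" is one flat list of numbers, 7 for each row, row after row: the shift along the tool's x, y, z normalised to -1 to 1, where 1 is 0.3 m, then the turn, a rotation vector about the tool's x, y, z normalised to -1 to 1, where 1 is 0.5 rad, then the opening, from 0 (shut) to 1 (fully open). A call has 1 to 8 rows; each row is the pose to reach, as a shift and turn from the pose commanded when the call began, along the tool's axes at that moment; what a row does not reach only later rows make up. A row lasts 1/12 s, in which the tool goes at most 41.7 mm and 7.16 degrees, less where a joint would pass 70% of its speed; a pose out of reach is approached as far as the arm can. A call with a number of a shift or a turn outside -1 to 1 is refused whole. A call with a gripper value outside its range is refused whole. The fingers move at their own pace and stop on an object; the grip force is fixed at half the most. Time passes only in rows, so rows that repeat a pose let the fingers close. It gives the time, the measured TCP pose, the force, the opening and the grip force at its end, in the units of the state.
- state(): the state, without advancing time (a new reading comes with each control period).
- capture(name): name is "scene" or "top"; returns the picture (384x512x3 uint8, red, green, blue); there is no depth.
- get_calibration(name): a dict with "vertical_fov" (degrees; the focal length in pixels is half the picture's height over the tangent of half this angle, whatever the lens; pixels are square), "cx", "cy" (the principal point, pixels), "R" (3x3) and "t" (3): a world point X has camera coordinates R X + t. Camera axes: x right, y down, z forward; pixel columns grow to the right and rows downward; lengths in mm; the calibration is good to about 2 mm. A picture is of the moment at which its call begins. get_calibration takes no time and is no camera call.
- hand_in(): hands the job in; it is judged then, once.
The state is a dict: "time": time; "qpos": joint angles; "qd": joint speeds; "joint_torque": joint torques, N m; "tool_pos": TCP position; "orientation": TCP orientation; "ft_force": force on the tool from outside, world axes, zero at the start; "ft_torque": the same for the moment, N m; "gripper_width": finger opening in mm; "gripper_force": force on a finger pad.
Only numpy, scipy, OpenCV 4.12 (cv2) and the standard library are available. Lean on these libraries where they do the work, as an engineer would, in place of code of your own. Each camera call takes 0.05 s, during which the arm holds its last target. There are 200 camera calls.

TASK

Lift the cast stamp blank out of the open mould and put it in the metal scoop tray with the four other blanks while the tray stands on its blue mat. Then pick the tray up by its black bar and tip all five blanks into the yellow hopper, and stand the empty tray upright back on the blue mat. Leave the paint tin, the clear cup and the brown bottle where they are.

Things in the scene. Friction and masses are not known exactly. Their poses are not given: they have to be found in the camera images.
- casting: The cast stamp blank lying in the mould cavity: pale yellow resin, a base plate 36 x 24 mm, 12 mm thick, with a handle rib on top 26 mm long (along x), 12 mm wide (y) and 12 mm high, so 24 mm high in all; 20 g. Origin: centre of its underside, z up, x along the rib. In the mould its underside is 8 mm above the table and only the rib stands proud of the mould's top.
- blank0: One of four more stamp blanks that lie in the tray at the start (loosely, flat on the floor, handle rib up), same shape, size and origin as the casting.
- blank1: One of four more stamp blanks that lie in the tray at the start (loosely, flat on the floor, handle rib up), same shape, size and origin as the casting.
- blank2: One of four more stamp blanks that lie in the tray at the start (loosely, flat on the floor, handle rib up), same shape, size and origin as the casting.
- blank3: One of four more stamp blanks that lie in the tray at the start (loosely, flat on the floor, handle rib up), same shape, size and origin as the casting.
- tray: Aluminium scoop tray, 161 x 110 mm (x, y), 0.22 kg, sheet 4 mm thick, standing on the mat. Origin: centre of its underside, z up. Floor flat (top at z = 4 mm) from x = -35 to +76; back wall (x = +80) and side walls 30 mm high, 102 mm clear between the sides. At the start three blanks lie by the back wall under the bar, one near x = +6, y = -33 mm; the rest of the floor is free.
- tray_bar (a point): Centre of the tray's black grip bar: 12 x 12 mm square section, running along the tray's y, 102 mm clear between its two uprights; at x = +45, z = 68 mm in the tray's frame.
- tray_lip (a point): Middle of the edge of the tray's spout, at x = -81, z = 14 mm in the tray's frame. From x = -35 mm to this lip the floor rises at 12 degrees as an open spout, so the tray is tipped out over its -x end; blanks slide off at a tilt of some 50 to 60 degrees.
- mould: Open brick-red mould block fixed to the table, 120 x 100 x 20 mm (x, y, z); a cavity 39 x 27 mm, 12 mm deep in the middle of its top, long side along x. Origin: centre of its underside.
- hopper: Yellow sheet feed hopper of a tumbler, fixed to the table, at either side. Origin: centre of its underside, z up. Inside it is 150 x 150 mm with its floor at z = 30 mm; above z = 88 mm the four walls flare out to a mouth about 195 x 195 mm at z = 115 mm. A grey motor box, 85 mm high, stands against its +x side (x = 90 to 140 mm).
- hopper_mouth (a point): Centre of the hopper's mouth, at the height of its rim (115 mm above the table).
- mat: Blue mat fixed to the table, 220 x 180 mm (x, y), 2 mm thick, where the tray stands. Origin: centre of its underside.
- tin: Yellow paint tin with a pale label and black top, 75 mm across, 83 mm high, beside the mould; stays where it is. Origin: centre of its underside.
- cup: Clear plastic cup, 68 mm across, 80 mm high, beside the mould; stays where it is. Origin: centre of its underside.
- bottle: Brown bottle with a black cap, 64 mm across, 160 mm high, beyond the mat; stays where it is. Origin: centre of its underside.
Mind the look-alikes: they are no part of the job. Leave any orange or pink look-alike of the casting alone.

How it is judged:
By the outcome, as a careful person would: the job done as asked, in the order asked, and still so for the second after the job is handed in, with the robot touching nothing.
It also fails if it takes over 67 s, if anything falls off the work surface, if the arm or the gripper's body presses on something with over 40 N, if the wrist force passes 120 N, or if a joint passes its speed limit or range.

## Working session

There is one attempt and no reset: what is moved stays moved. The work goes in short steps, Python scripts to look and compute and a tool call to move; the robot and the scene stay as the last step left them, time stands still between calls to the robot, and variables do not carry over. Pictures are saved under pics/ and viewed, at most 10 in all, crops included, and the job is handed in when it is done.

Besides the shell and the picture viewer there is one more tool, called after "Request:" as a command line: name --argument value ..., lists and objects as JSON in quotes. send_rows: Moves the arm, as the interface text tells. Its arguments: {"type":"object","properties":{"targets":{"type":"array","items":{"type":"number"}}},"required":["targets"]}

```bash
mkdir -p pics; python3 - <<'E'
from rig import *
import cv2,numpy as np
np.set_printoptions(precision=4,suppress=True)
for n in("scene","top"):
    im=capture(n); cv2.imwrite(f"pics/{n}0.png",cv2.resize(im[:,:,::-1],(800,600),interpolation=cv2.INTER_CUBIC)); np.save(f"pics/{n}0.npy",im)
    print(n,get_calibration(n))
s=state();print(s)
E
```

```text
scene {'vertical_fov': 48.335550721904454, 'cx': 258.05035867409185, 'cy': 196.61019460294216, 'R': array([[ 0.5962,  0.8027, -0.0154],
       [ 0.5902, -0.4513, -0.6693],
       [-0.5442,  0.39  , -0.7428]]), 't': array([-391.2309, -283.4695, 1526.4058])}
top {'vertical_fov': 55.89349847815462, 'cx': 261.8853828861274, 'cy': 192.34964648857098, 'R': array([[-0.0225, -0.9995, -0.0202],
       [-0.9844,  0.0257, -0.1742],
       [ 0.1746,  0.0159, -0.9845]]), 't': array([ 52.2464, 611.349 , 872.9126])}
{'time': 0.1, 'qpos': array([-1.189 ,  0.4237,  1.6306, -0.    ,  1.0886, -0.019 ]), 'qd': array([-0.0008,  0.0001, -0.0014,  0.0009,  0.0005, -0.0011]), 'joint_torque': array([ -0.0009, -55.8426, -28.2444,  -0.0001,   0.0029,  -0.    ]), 'tool_pos': array([ 243.6882, -574.9737,  200.6545]), 'orientation': array([[ 0.9207,  0.3902, -0.0005],
       [ 0.3902, -0.9207,  0.0012],
       [ 0.    , -0.0013, -1.    ]]), 'ft_force': array([-0.2311, -0.7463, -0.2267]), 'ft_torque': array([ 0.0348, -0.0267, -0.0428]), 'gripper_force': 0.0, 'gripper_width': 85.16347214523346}
```

View pics/scene0.png

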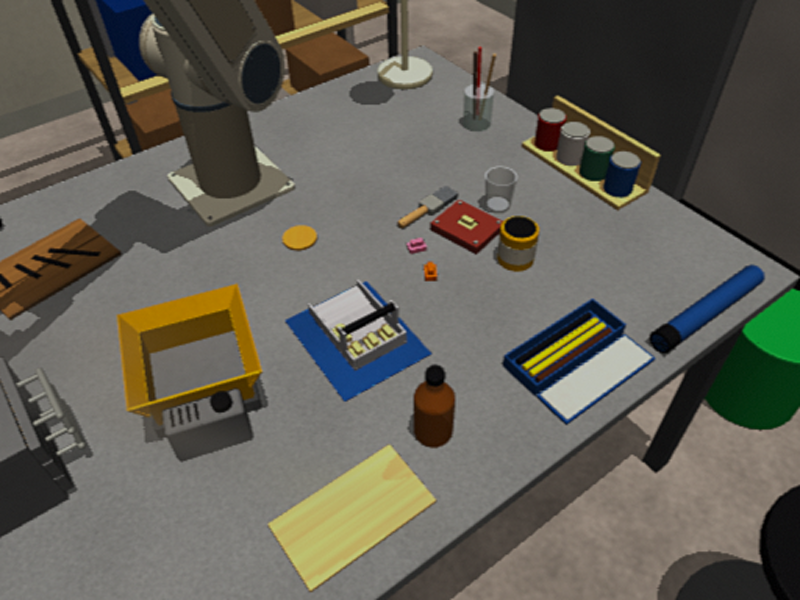

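View pics/top0.png

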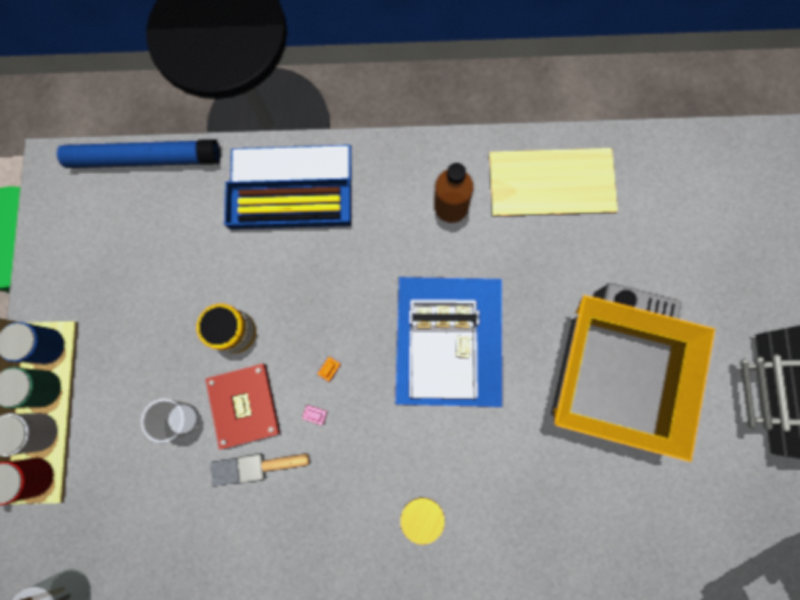

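The top view shows these casting candidates, in 800x600 pixels:
- Pale yellow blank in the red mould at (241,405). This matches the description.
- Pink look-alike at (315,415).
- Orange look-alike at (329,369).
- Four blanks in the tray at (423..466,318) and (463,346).

I choose the one in the mould. The tray is on the mat at (443,350) and the hopper is at (635,378).

```bash
cat > h.py <<'E'
from rig import *
import cv2,numpy as np
np.set_printoptions(precision=3,suppress=True)
def K(n):
    c=get_calibration(n); f=192/np.tan(np.radians(c["vertical_fov"]/2)); return c,f
def unproj(n,uv,z):
    c,f=K(n); uv=np.atleast_2d(uv).astype(float)
    d=np.c_[(uv[:,0]-c["cx"])/f,(uv[:,1]-c["cy"])/f,np.ones(len(uv))]@c["R"]
    o=-c["R"].T@c["t"]; return o+d*((z-o[2])/d[:,2])[:,None]
def proj(n,X):
    c,f=K(n); p=np.atleast_2d(X)@c["R"].T+c["t"]; return np.c_[f*p[:,0]/p[:,2]+c["cx"],f*p[:,1]/p[:,2]+c["cy"]]
E
python3 - <<'E'
from h import *
im=np.load("pics/top0.npy"); hsv=cv2.cvtColor(im,cv2.COLOR_RGB2HSV)
def rect(m,z,name):
    cs,_=cv2.findContours(m.astype(np.uint8),cv2.RETR_EXTERNAL,cv2.CHAIN_APPROX_NONE)
    c=max(cs,key=cv2.contourArea)[:,0,:]
    P=unproj("top",c,z)[:,:2].astype(np.float32)
    r=cv2.minAreaRect(P); print(name,c.mean(0)*1.5625,r)
H,S,V=[hsv[...,i].astype(int) for i in range(3)]
def box(x0,y0,x1,y1):
    b=np.zeros(H.shape,bool); b[int(y0*.64):int(y1*.64),int(x0*.64):int(x1*.64)]=1; return b
red=((H<8)|(H>172))&(S>120)
rect(red&box(190,350,290,460),20,"mould")
rect((abs(H-108)<12)&(S>150)&box(380,260,520,420),2,"mat")
hop=(abs(H-22)<6)&(S>150)&box(540,280,730,480)
rect(hop,115,"hopper")
rect((S<140)&(V>120)&(abs(H-28)<10)&box(225,385,258,425),30,"cast")
t=im[170:300,225:345]; a=cv2.resize(t[:,:110],None,fx=4,fy=4,interpolation=cv2.INTER_CUBIC)
b=cv2.resize(im[220:300,125:185],None,fx=5,fy=5,interpolation=cv2.INTER_CUBIC)
o=np.zeros((520,745,3),np.uint8); o[:,:440]=a; o[:400,445:745]=b
cv2.imwrite("pics/crop1.png",o[:,:,::-1])
# scene checks of z/centre
print(proj("scene",[[0,0,0]])*1.5625)
E
```

```text
mould [239.289 406.774] ((449.6296081542969, 319.1342468261719), (117.45185089111328, 99.7169418334961), 13.322175025939941)
mat [449.105 341.743] ((551.7489624023438, -27.84515380859375), (176.12814331054688, 216.19566345214844), 87.51710510253906)
hopper [634.911 377.649] ((481.9727783203125, -293.5061950683594), (206.00611877441406, 204.23439025878906), 73.5853042602539)
cast [241.006 405.107] ((449.92095947265625, 317.1055603027344), (35.3524169921875, 23.45458221435547), 13.23488998413086)
[[231.852 183.049]]
```

View pics/crop1.png

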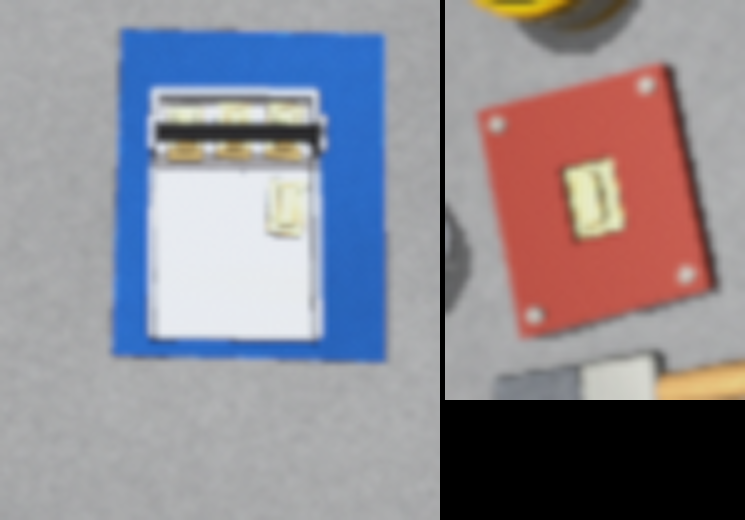

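The crop confirms the pale blank in the red mould at (590,200), and the tray with four blanks, black bar and lip edge at (235,339). Measured sizes agree with the given ones: mould 117x100, mat 216x176. Next I'll work out the tray and hopper and cross-check both in the scene camera.

```bash
cat >> h.py <<'E'
from scipy.spatial.transform import Rotation as Ro
def Rdown(az): # tool y azimuth (deg), pointing down
    a=np.radians(az); y=np.array([np.cos(a),np.sin(a),0]); z=np.array([0,0,-1.]); return np.c_[np.cross(y,z),y,z]
def step(p,R,p0=None,R0=None):
    s=state(); p0=s["tool_pos"] if p0 is None else np.array(p0,float); R0=s["orientation"] if R0 is None else R0
    return np.r_[R0.T@(np.array(p,float)-p0)/300, Ro.from_matrix(R0.T@R).as_rotvec()/.5]
E
python3 - <<'E'
from h import *
C=lambda x,y:(225+x/4-.375,170+y/4-.375)
lip=unproj("top",[C(147,338),C(322,340)],16)
back=unproj("top",[C(150,89),C(318,89)],32)
bar=unproj("top",[C(155,132),C(322,132)],70)
print("lip",lip,"back",back,"bar",bar,sep="\n")
hp=unproj("top",np.array([(584,297),(714,327),(691,460),(556,428)])*.64-.18,115); print("hop",hp,hp.mean(0))
print("bars mean",bar.mean(0))
S=[hp.mean(0),*hp,*lip,*bar,[450,319.5,32]]
print((proj("scene",S)*1.5625).round(0))
a=np.load("pics/scene0.npy")
from functools import reduce
b=cv2.resize(a[:,:,::-1],(800,600),interpolation=cv2.INTER_CUBIC)
for p in proj("scene",S)*1.5625: cv2.drawMarker(b,tuple(int(v) for v in p),(255,0,255),0,8,1)
cv2.imwrite("pics/chk.png",cv2.resize(b[170:430,110:510],(800,520)))
for P in ([400,-100,200],[450,200,200],[450,319.5,120]): print(step(P,Rdown(-76.7)))
E
```

```text
lip
[[456.759  42.991  16.   ]
 [452.928 -70.022  16.   ]]
back
[[617.621  37.096  32.   ]
 [614.75  -72.856  32.   ]]
bar
[[583.407  33.996  70.   ]
 [580.749 -70.301  70.   ]]
hop [[ 600.64  -229.39   115.   ]
 [ 549.836 -419.838  115.   ]
 [ 357.76  -364.701  115.   ]
 [ 407.006 -173.849  115.   ]] [ 478.811 -296.945  115.   ]
bars mean [582.078 -18.153  70.   ]
[[186. 342.]
 [260. 371.]
 [128. 412.]
 [117. 316.]
 [235. 283.]
 [359. 284.]
 [307. 310.]
 [393. 306.]
 [343. 333.]
 [468. 218.]]
[ 1.097 -1.254  0.004 -0.003  0.     0.337]
[ 1.641 -2.11   0.005 -0.003  0.     0.337]
[ 1.797 -2.477  0.272 -0.003  0.     0.337]
```

View pics/chk.png

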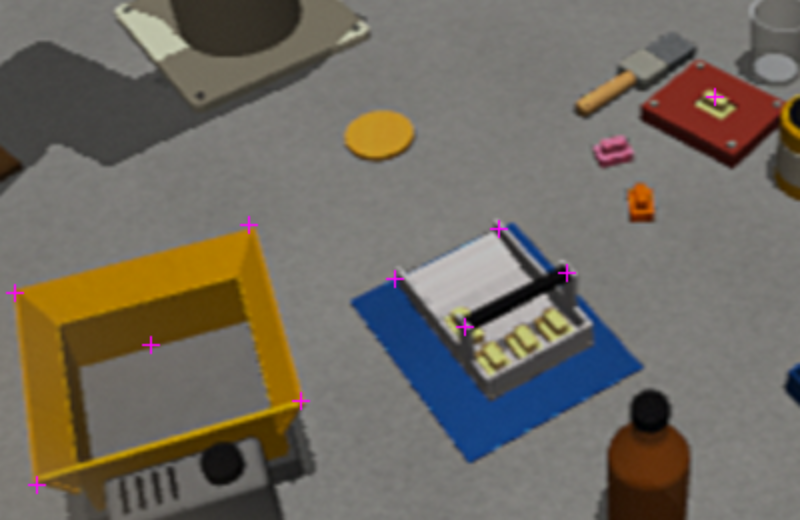

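Request:
send_rows --targets '[0.6,-0.68,0,0,0,0.337,0.5,0.6,-0.68,0,0,0,0.337,0.5,0.6,-0.68,0,0,0,0.337,0.5,0.6,-0.68,0,0,0,0.337,0.5,0.6,-0.68,0,0,0,0.337,0.5,0.6,-0.68,0,0,0,0.337,0.5,0.6,-0.68,0,0,0,0.337,0.5,0.6,-0.68,0,0,0,0.337,0.5]'

```text
time: 0.77
tool_pos: [330.1, -313.2, 200.9]
orientation: [[0.972, 0.233, -0.001], [0.233, -0.972, 0.002], [-0.001, -0.002, -1.0]]
ft_force: [-0.7, -0.3, -0.5]
gripper_width: 42.8
gripper_force: 0.0
```

```bash
cat > go.py <<'E'
# usage: go.py x y z az : steps from current pose to given down pose
from h import *; import sys
x,y,z,az=map(float,sys.argv[1:5]); s=state()
print(s["time"],s["tool_pos"],s["gripper_width"],s["qpos"],s["ft_force"]); print(step([x,y,z],Rdown(az)))
with open("log.txt","a") as f: f.write(repr((s["qpos"].tolist(),s["tool_pos"].tolist(),s["orientation"].tolist()))+"\n")
E
python3 go.py 450 200 200 -76.7;python3 go.py 450 319.5 120 -76.7
```

```text
0.7667 [ 330.092 -313.182  200.934] 42.82532271462449 [-0.786  0.173  1.991  0.001  0.98   0.549] [-0.678 -0.276 -0.45 ]
[ 0.788 -1.57   0.006 -0.005  0.001  0.007]
0.7667 [ 330.092 -313.182  200.934] 42.82532271462449 [-0.786  0.173  1.991  0.001  0.98   0.549] [-0.678 -0.276 -0.45 ]
[ 0.881 -1.957  0.274 -0.005  0.001  0.007]
```

Request:
send_rows --targets '[0.5,-0.95,0,0,0,0,0.45,0.5,-0.95,0,0,0,0,0.45,0.5,-0.95,0,0,0,0,0.45,0.5,-0.95,0,0,0,0,0.45,0.5,-0.95,0,0,0,0,0.45,0.5,-0.95,0,0,0,0,0.45,0.5,-0.95,0,0,0,0,0.45,0.5,-0.95,0,0,0,0,0.45]'

```text
time: 1.43
tool_pos: [410.9, -3.1, 201.5]
orientation: [[0.973, 0.231, 0.001], [0.231, -0.973, 0.0], [0.001, -0.0, -1.0]]
ft_force: [0.3, -0.4, 1.4]
gripper_width: 38.1
gripper_force: 0.0
```

```bash
python3 go.py 450 319.5 120 -76.7
```

```text
1.4333 [410.879  -3.144 201.47 ] 38.078441908447076 [-0.037  0.1    2.077  0.     0.963  1.301] [ 0.257 -0.449  1.379]
[ 0.375 -1.016  0.272 -0.    -0.001  0.002]
```

Request:
send_rows --targets '[0.37,-0.98,0.1,0,0,0,0.42,0.37,-0.98,0.1,0,0,0,0.42,0.37,-0.98,0.1,0,0,0,0.42,0.37,-0.98,0.1,0,0,0,0.42,0.37,-0.98,0.1,0,0,0,0.42,0.37,-0.98,0.1,0,0,0,0.42,0.37,-0.98,0.1,0,0,0,0.42,0.37,-0.98,0.1,0,0,0,0.42]'

```text
time: 2.1
tool_pos: [451.4, 309.8, 170.8]
orientation: [[0.973, 0.232, 0.001], [0.232, -0.973, 0.001], [0.001, -0.001, -1.0]]
ft_force: [-0.3, -0.2, -0.2]
gripper_width: 36.1
gripper_force: 0.0
```

```bash
python3 go.py 450 319.5 60 -76.7
```

```text
2.1 [451.386 309.836 170.817] 36.11668583910742 [0.58  0.349 1.828 0.    0.964 1.916] [-0.315 -0.195 -0.243]
[ 0.003 -0.032  0.369 -0.002 -0.002  0.004]
```

Request:
send_rows --targets '[0.003,-0.032,0.2,0,0,0.004,0.42,0.003,-0.032,0.36,0,0,0.004,0.42,0.003,-0.032,0.36,0,0,0.004,0.42,0.003,-0.032,0.36,0,0,0.004,0.42,0.003,-0.032,0.36,0,0,0.004,0.42]'

```text
time: 2.52
tool_pos: [448.8, 314.9, 62.2]
orientation: [[0.974, 0.228, -0.003], [0.228, -0.974, -0.002], [-0.003, 0.001, -1.0]]
ft_force: [0.8, 0.2, 0.5]
gripper_width: 36.0
gripper_force: 0.0
```

```bash
python3 go.py 450 319.5 22 -76.7; python3 - <<'E'
from h import *
b=capture("top")[215:295,120:190]; a=capture("scene")[95:185,255:355]
o=np.zeros((560,800,3),np.uint8); A=cv2.resize(a,(420,378),interpolation=cv2.INTER_CUBIC);B=cv2.resize(b,(350,400),interpolation=cv2.INTER_CUBIC)
o[:378,:420]=A;o[:400,430:780]=B;cv2.imwrite("pics/g1.png",o[:400,:,::-1])
E
```

```text
2.5167 [448.764 314.938  62.196] 36.007520682588506 [ 0.59   0.516  1.881 -0.     0.748  1.931] [0.839 0.188 0.453]
[ 0.008 -0.014  0.134  0.003  0.006 -0.004]
```

View pics/g1.png

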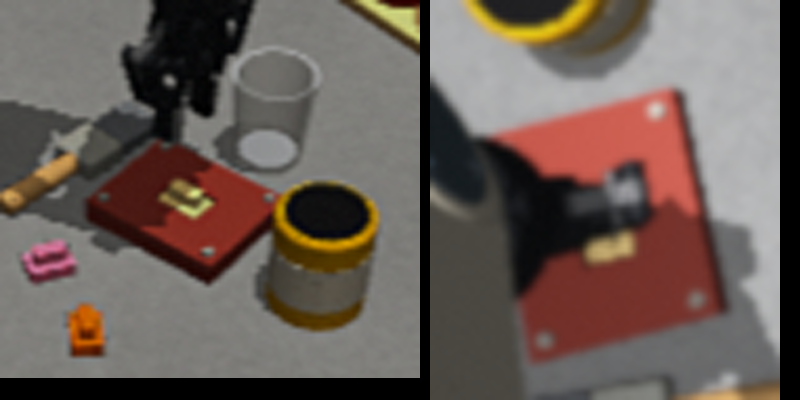

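```bash
python3 - <<'E'
from h import *
s=state(); p=s["tool_pos"]; R=s["orientation"]; print(s["time"],p,s["qpos"])
L=["tcp","f+","f-","f+60back","f-60back","cast"]
X=[p,p+R@[0,18,-8],p+R@[0,-18,-8],p+R@[0,25,-60],p+R@[0,-25,-60],[450,319.5,32]]
for n,o,sc,off in(("scene",(255,95),4.2,0),("top",(120,215),5,430)):
    print(n,[(l,tuple(((q-o)*sc+[off,0]).round())) for l,q in zip(L,proj(n,X))])
E
```

```text
2.6167 [450.718 316.075  64.788] [ 0.59   0.512  1.88  -0.     0.748  1.931]
scene [('tcp', (np.float64(185.0), np.float64(157.0))), ('f+', (np.float64(171.0), np.float64(161.0))), ('f-', (np.float64(200.0), np.float64(137.0))), ('f+60back', (np.float64(169.0), np.float64(110.0))), ('f-60back', (np.float64(210.0), np.float64(77.0))), ('cast', (np.float64(186.0), np.float64(188.0)))]
top [('tcp', (np.float64(582.0), np.float64(220.0))), ('f+', (np.float64(612.0), np.float64(211.0))), ('f-', (np.float64(541.0), np.float64(230.0))), ('f+60back', (np.float64(593.0), np.float64(208.0))), ('f-60back', (np.float64(487.0), np.float64(235.0))), ('cast', (np.float64(596.0), np.float64(221.0)))]
```

Request:
send_rows --targets '[0,-0.012,0.1,0,0,0,0.42,0,-0.012,0.14,0,0,0,0.42,0,-0.012,0.14,0,0,0,0.42,0,-0.012,0.14,0,0,0,0.42]'

```text
time: 2.95
tool_pos: [448.8, 319.0, 22.0]
orientation: [[0.974, 0.228, -0.0], [0.228, -0.974, -0.0], [-0.0, 0.0, -1.0]]
ft_force: [1.1, 0.3, 0.6]
gripper_width: 35.9
gripper_force: 0.0
```

```bash
python3 go.py 450 319.5 22 -76.7; python3 - <<'E'
from h import *
b=capture("top")[215:295,120:190]; a=capture("scene")[95:185,255:355]
o=np.zeros((560,800,3),np.uint8); A=cv2.resize(a,(420,378),interpolation=cv2.INTER_CUBIC);B=cv2.resize(b,(350,400),interpolation=cv2.INTER_CUBIC)
o[:378,:420]=A;o[:400,430:780]=B;cv2.imwrite("pics/g2.png",np.clip(o[:400,:,::-1].astype(float)*1.6,0,255))
E
```

```text
2.95 [448.756 319.04   22.045] 35.914597011364954 [ 0.596  0.585  1.888 -0.     0.668  1.937] [1.141 0.347 0.568]
[ 0.004 -0.001  0.     0.     0.    -0.004][ WARN:0@1.815] global loadsave.cpp:1063 imwrite_ Unsupported depth image for selected encoder is fallbacked to CV_8U.
```

View pics/g2.png

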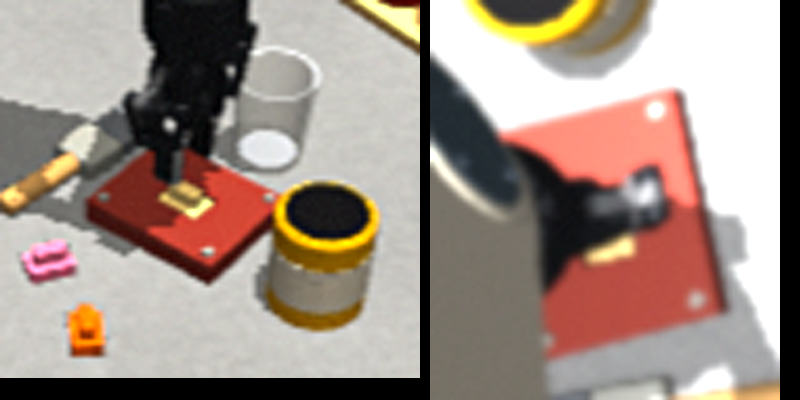

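Request:
send_rows --targets '[0.003,0,0,0,0,0,0,0.003,0,0,0,0,0,0,0.003,0,0,0,0,0,0,0.003,0,0,0,0,0,0,0.003,0,0,0,0,0,0,0.003,0,0,0,0,0,0,0.003,0,0,0,0,0,0,0.003,0,0,0,0,0,0]'

```text
time: 3.72
tool_pos: [449.4, 319.4, 21.3]
orientation: [[0.974, 0.228, -0.0], [0.228, -0.974, -0.0], [-0.0, 0.0, -1.0]]
ft_force: [0.6, -0.3, 0.6]
gripper_width: -0.3
gripper_force: 0.0
```

```bash
python3 - <<'E'
from h import *
s=state();p=s["tool_pos"]
b=capture("top")[235:285,130:180]; a=capture("scene")[115:165,275:325]
o=np.zeros((400,800,3),np.uint8)
for im,n,of,k in((a,"scene",(275,115),0),(b,"top",(130,235),1)):
    z=np.clip(cv2.resize(im,(400,400),interpolation=cv2.INTER_CUBIC).astype(float)*2,0,255).astype(np.uint8)
    for X,c in((p,(255,0,255)),([450,319.5,32],(0,255,0)),(p+[0,0,20],(0,255,255))):
        q=((proj(n,X)[0]-of)*8+4).astype(int); cv2.drawMarker(z,tuple(int(v) for v in q),c,0,14,1)
    o[:,400*k:400*k+400]=z
cv2.imwrite("pics/g3.png",o[:,:,::-1])
E
```

```text
(no output)
```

View pics/g3.png

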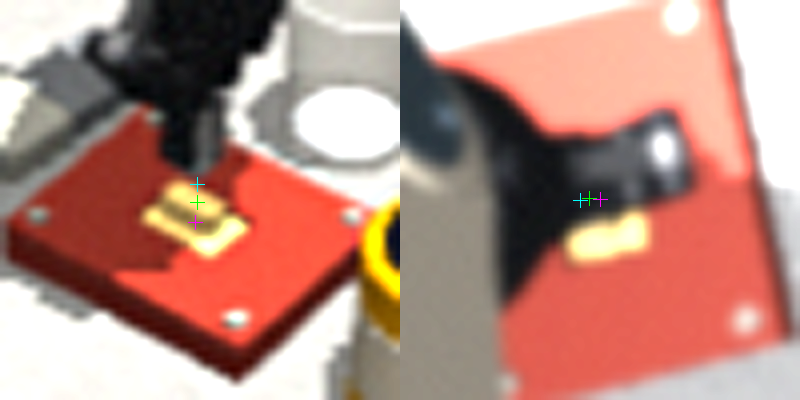

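```bash
python3 - <<'E'
from h import *
p=state()["tool_pos"]
for n,(r0,r1,c0,c1) in(("scene",(105,150,280,322)),("top",(240,275,135,172))):
    im=capture(n).astype(int); old=np.load(f"pics/{n}0.npy").astype(int)
    print(n,"tcp px",proj(n,p),"rib",proj(n,[450,319.5,32]))
    for r in range(r0,r1):
        print(r,"".join("#" if im[r,c].max()<50 and im[r,c].max()-im[r,c].min()<25 else("y" if im[r,c,1]>70 and im[r,c,0]-im[r,c,2]>25 and im[r,c,1]>.6*im[r,c,0] else ("r" if im[r,c,0]>1.5*im[r,c,1] else ".")) for c in range(c0,c1)))
E
```

```text
scene tcp px [[298.902 142.266]] rib [[299.225 139.82 ]]
105 ...........########################.......
106 ...........#######################........
107 ............###################.##........
108 ............######################........
109 ............######################........
110 ...........######################.........
111 ...........#####################..........
112 ...........#####################..........
113 ...........####################...........
114 ...........####################...........
115 ............###################...........
116 ...........###################............
117 ...........###################............
118 ..........###################.............
119 ......##...##################.............
120 ......##...#################..............
121 .....###...#################..............
122 .....####################.................
123 ......###################.................
124 .......##################.................
125 ........################..................
126 ........###############...................
127 .....
[... 1896 characters left out ...]
##############..###..#rrrrrr
259 .......#################.###.rrrrrrrr
260 .......#################..rrrrrrrrrrr
261 .......###############.yy.rrrrrrrrrrr
262 .......###########...yyyyyrrrrrrrrrrr
263 .......#########.yyyyyyyyyrrrrrrrrrrr
264 .......#########yyyyyyyyyyrrrrrrrrrrr
265 .......#######r.yyyyyyyyyyrrrrrrrrrrr
266 .......######rrryyyyyyyyyrrrrrrrrrrrr
267 .......#####rrrryyyyyrrrrrrrrrrrrrrrr
268 .......#####rrrrrrrrrrrrrrrrrrrrrrrrr
269 .......####rrrrrrrrrrrrrrrrrrrrrrrrrr
270 .......###rrrrrrrrrrrrrrrrrrrrrrrrrrr
271 .......###rrrrrrrrrrrrrrrrrrrrrrrrrrr
272 ........#rrrrrrrrrrrrrrrrrrrrrrrrrrrr
273 ........rrrrrrrrrrrrrrrrrrrrrrrrrrrrr
274 .......rrrrrrrrrrrrrrrrrrrrrrrrrrrrrr
```

Shut on nothing. In the scene image the fingertips are at (299.5,136), about 6 px above where the TCP should be, so they are roughly 28 mm higher than the reading suggests. I'll reopen and go down step by step while watching the force.

Request:
send_rows --targets '[0,0,0,0,0,0,0.42,0,0,0,0,0,0,0.42,0,0,0,0,0,0,0.42,0,0,0.01,0,0,0,0.42,0,0,0.02,0,0,0,0.42,0,0,0.03,0,0,0,0.42,0,0,0.03,0,0,0,0.42]'

```text
time: 4.5
tool_pos: [449.0, 319.1, 11.5]
orientation: [[0.974, 0.228, -0.001], [0.228, -0.974, -0.001], [-0.001, 0.0, -1.0]]
ft_force: [-0.1, 0.4, -0.0]
gripper_width: 36.2
gripper_force: 0.0
```

```bash
cat > tip.py <<'E'
from h import *
s=state();p=s["tool_pos"]; im=capture("scene").astype(int); print(p,s["ft_force"],s["gripper_width"],"tcp px",proj("scene",p))
r0,r1,c0,c1=118,150,282,318
for r in range(r0,r1):
    print(r,"".join("#" if im[r,c].max()<50 and im[r,c].max()-im[r,c].min()<25 else("y" if im[r,c,1]>70 and im[r,c,0]-im[r,c,2]>25 and im[r,c,1]>.6*im[r,c,0] else ("r" if im[r,c,0]>1.5*im[r,c,1] else ".")) for c in range(c0,c1)))
E
python3 tip.py
```

```text
[448.98  319.105  11.548] [-0.079  0.402 -0.028] 36.22798924926039 tcp px [[298.579 144.514]]
118 ........######################......
119 ..........####################......
120 ...##....####################.......
121 ...##...##################..........
122 .####..###################..........
123 .#########################..........
124 ..########################..........
125 ..#######################...........
126 ..##########..#########.............
127 ...#########...#########............
128 ...#########..##########............
129 ..######################............
130 ..###############r######............
131 ########################............
132 ##....###########r######............
133 ##..rrrrr########r#####.............
134 ...rrrrrrr######rrrr####ryy.........
135 ..rrrrrrrr######rrrrrrrrrrrry.......
136 .rrrrrrrrr######rrrrrrrrrrrrrry.....
137 rrrrrrrrrr######rrrrrrrrrrrrrrrr....
138 rrrrrrrrrr#####...rrrrrrrrrrrrrrry..
139 rrrrrrrrrr#####.yyy.rrrrrrrrrrrrrrrr
140 rrrrrrrrrrr#####yyyyyrrrrrrrrrrrrrrr
141 rrrrrrrrrrryy....yyyyrrrrrrrrrrrrrrr
142 rrrrrrrrrrryyyy...y..yyrrrrrrrrrrrrr
143 rrrrrrrrrrrrryyyy...yyyyrrrrrrrrrrrr
144 rrrrrrrrrrrrrrryyyyyyyyrrrrrrrrrrrrr
145 rrrrrrrrrrrrrrrryyyyyyrrrrrrrrrrrrrr
146 rrrrrrrrrrrrrrrrrryyyrrrrrrrrrrrrrrr
147 rrrrrrrrrrrrrrrrrrrrrrrrrrrrrrrrrrrr
148 rrrrrrrrrrrrrrrrrrrrrrrrrrrrrrrrrrrr
149 rrrrrrrrrrrrrrrrrrrrrrrrrrrrrrrrrrrr
```

Request:
send_rows --targets '[0.003,0,0.015,0,0,0,0.35,0.003,0,0.03,0,0,0,0.35,0.003,0,0.04,0,0,0,0.35,0.003,0,0.05,0,0,0,0.35,0.003,0,0.05,0,0,0,0.35]'

```text
time: 4.97
tool_pos: [449.9, 319.3, -3.4]
orientation: [[0.974, 0.228, -0.001], [0.228, -0.974, -0.001], [-0.001, 0.0, -1.0]]
ft_force: [-0.3, -0.1, -1.0]
gripper_width: 29.9
gripper_force: 0.0
```

```bash
python3 tip.py
```

```text
[449.872 319.299  -3.446] [-0.283 -0.054 -1.024] 29.864611981210416 tcp px [[298.55  148.092]]
118 .........#################..###.....
119 .........#################..##......
120 .........##################.##......
121 .........#####################......
122 .........####################.......
123 ...#....#####################.......
124 ..###....####################.......
125 ..###....####################.......
126 ..###...##################..........
127 ..###..###################..........
128 ..########################..........
129 ..#######################...........
130 ..###########r########..............
131 ############rrr########.............
132 ##...##################.............
133 ##..r##################.............
134 ...rr##################rry..........
135 ..rrrr##################rrrr........
136 .rrrrrrr###############rrrrrrry.....
137 rrrrrrrrrr#############rrrrrrrry....
138 rrrrrrrrrr######..r####rrrrrrrrrry..
139 rrrrrrrrrr######.yy.r#rrrrrrrrrrrrrr
140 rrrrrrrrrr######.yyyyrrrrrrrrrrrrrrr
141 rrrrrrrrrr######.yyyyrrrrrrrrrrrrrrr
142 rrrrrrrrrr#######.yy.yyrrrrrrrrrrrrr
143 rrrrrrrrrrr#####....yyyyrrrrrrrrrrrr
144 rrrrrrrrrrrrr##.yyyyyyyrrrrrrrrrrrrr
145 rrrrrrrrrrrrrrrryyyyyyrrrrrrrrrrrrrr
146 rrrrrrrrrrrrrrrrrryyyrrrrrrrrrrrrrrr
147 rrrrrrrrrrrrrrrrrrrrrrrrrrrrrrrrrrrr
148 rrrrrrrrrrrrrrrrrrrrrrrrrrrrrrrrrrrr
149 rrrrrrrrrrrrrrrrrrrrrrrrrrrrrrrrrrrr
```

Request:
send_rows --targets '[0,0,-0.007,0,0,0,0.25,0,0,-0.007,0,0,0,0,0,0,-0.007,0,0,0,0,0,0,-0.007,0,0,0,0,0,0,-0.007,0,0,0,0,0,0,-0.007,0,0,0,0]'

```text
time: 5.52
tool_pos: [450.5, 321.3, 0.5]
orientation: [[0.974, 0.228, 0.001], [0.228, -0.974, 0.003], [0.002, -0.002, -1.0]]
ft_force: [-4.0, 6.6, 4.2]
gripper_width: 8.8
gripper_force: 58.8
```

Request:
send_rows --targets '[0,0,-0.03,0,0,0,0,0,0,-0.08,0,0,0,0,0,0,-0.16,0,0,0,0,0,0,-0.2,0,0,0,0,0,0,-0.2,0,0,0,0]'

```text
time: 5.93
tool_pos: [452.2, 320.9, 62.2]
orientation: [[0.974, 0.228, 0.005], [0.228, -0.974, 0.003], [0.005, -0.002, -1.0]]
ft_force: [0.7, 0.1, -0.5]
gripper_width: 8.5
gripper_force: 59.1
```

```bash
python3 - <<'E'
from h import *
s=state();p=s["tool_pos"];print(p,s["gripper_width"],s["gripper_force"],s["ft_force"])
b=capture("top")[225:285,120:180]; a=capture("scene")[90:165,265:340]
o=np.zeros((400,800,3),np.uint8)
for im,n,of,k in((a,"scene",(265,90),0),(b,"top",(120,225),1)):
    f=400/im.shape[0]
    z=np.clip(cv2.resize(im,(400,400),interpolation=cv2.INTER_CUBIC).astype(float)*2,0,255).astype(np.uint8)
    q=((proj(n,p)[0]-of)*f).astype(int); cv2.drawMarker(z,tuple(int(v) for v in q),(255,0,255),0,14,1)
    o[:,400*k:400*k+400]=z
cv2.imwrite("pics/g4.png",o[:,:,::-1])
E
```

```text
[452.187 320.89   62.245] 8.470985444488717 59.149801321327686 [ 0.75   0.098 -0.458]
```

View pics/g4.png

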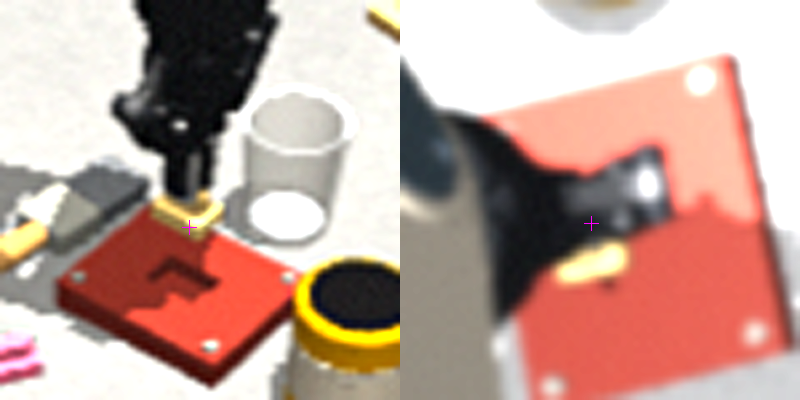

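The blank is held and the mould cavity is empty at (185,280). The relation is calibrated: blank underside = TCP reading + 7.5 mm. Next I carry it to the tray.

```bash
python3 go.py 525.5 0 100 -91.6; python3 go.py 525.5 0 2 -91.6
```

```text
6.0333 [450.594 319.775  59.726] 8.499483579334775 [ 0.596  0.523  1.876 -0.     0.741  1.936] [-0.58   0.058 -0.497]
[-0.     1.095 -0.135 -0.001 -0.002  0.516]
6.0333 [450.594 319.775  59.726] 8.499483579334775 [ 0.596  0.523  1.876 -0.     0.741  1.936] [-0.58   0.058 -0.497]
[-0.     1.095  0.192 -0.001 -0.002  0.516]
```

Request:
send_rows --targets '[0,0,-0.13,0,0,0,0,0,0.98,-0.13,0,0,0.516,0,0,0.98,-0.13,0,0,0.516,0,0,0.98,-0.13,0,0,0.516,0,0,0.98,-0.13,0,0,0.516,0,0,0.98,-0.13,0,0,0.516,0,0,0.98,-0.13,0,0,0.516,0,0,0.98,-0.13,0,0,0.516,0]'

```text
time: 6.7
tool_pos: [516.1, 33.6, 97.1]
orientation: [[1.0, -0.028, -0.002], [-0.028, -1.0, -0.0], [-0.002, 0.0, -1.0]]
ft_force: [0.3, 0.2, 0.3]
gripper_width: 7.9
gripper_force: 59.1
```

```bash
python3 go.py 525.5 0 40 -91.6
```

```text
6.7 [516.059  33.563  97.123] 7.8944534625095475 [0.042 0.421 1.937 0.    0.786 1.64 ] [0.308 0.153 0.323]
[0.035 0.111 0.19  0.    0.004 0.001]
```

Request:
send_rows --targets '[0.035,0.111,0.05,0,0,0,0,0.035,0.111,0.15,0,0,0,0,0.035,0.111,0.24,0,0,0,0,0.035,0.111,0.27,0,0,0,0,0.035,0.111,0.29,0,0,0,0,0.035,0.111,0.305,0,0,0,0,0.035,0.111,0.305,0,0,0,0]'

```text
time: 7.28
tool_pos: [526.3, 2.5, 6.6]
orientation: [[1.0, -0.027, -0.001], [-0.027, -1.0, -0.0], [-0.001, 0.0, -1.0]]
ft_force: [0.4, 0.9, 0.1]
gripper_width: 8.4
gripper_force: 59.2
```

```bash
python3 go.py 525.5 0 2 -91.6; cat > asc.py <<'E'
from h import *
import sys
n=sys.argv[1]; r0,r1,c0,c1=map(int,sys.argv[2:6]); im=capture(n).astype(int); s=state(); print(s["tool_pos"],"tcp px",proj(n,s["tool_pos"]))
def ch(p):
    r,g,b=p
    if p.max()<50 and p.max()-p.min()<25: return "#"
    if b>1.35*r: return "b"
    if r-b>25 and g>.6*r: return "y"
    if r>1.5*g: return "r"
    return "W" if p.min()>150 else "."
for r in range(r0,r1): print(r,"".join(ch(im[r,c]) for c in range(c0,c1)))
E
python3 asc.py scene 178 235 185 275
```

```text
7.2833 [526.309   2.547   6.596] 8.435659704943449 [-0.018  0.591  1.944 -0.     0.607  1.58 ] [0.443 0.933 0.109]
[-0.002  0.009  0.015  0.     0.001  0.002]
[526.746   2.564   7.245] tcp px [[231.992 204.026]]
178 ............................#.#########################.####...........................rrr
179 .......................##..################################............................rrr
180 ......................##########..#########################...............................
181 .....................##########....#######################................................
182 .....................##########.....######################................................
183 ......................#########......####################.................................
184 .......................#########.....#################b...................................
185 .........................#########...###############bbb...................................
186 .........................###########################bbbb..................................
187 ..........................###
[... 3826 characters left out ...]
....bbbbbbbbbbbbbbbbbbbbbbbbbbbbbbb
228 ..............bbbbbbbbbbbbbbbbbbbbb.....WyyyW.............bbbbbbbbbbbbbbbbbbbbbbbbbbbbbb..
229 ...............bbbbbbbbbbbbbbbbbbbbbb....W..............bbbbbbbbbbbbbbbbbbbbbbbbbbbbbb....
230 ................bbbbbbbbbbbbbbbbbbbbb..................bbbbbbbbbbbbbbbbbbbbbbbbbbbbb......
231 .................bbbbbbbbbbbbbbbbbbbbb..............bbbbbbbbbbbbbbbbbbbbbbbbbbbbbbb.......
232 .................bbbbbbbbbbbbbbbbbbbbbb............bbbbbbbbbbbbbbbbbbbbbbbbbbbbbb.........
233 ..................bbbbbbbbbbbbbbbbbbbbb..........bbbbbbbbbbbbbbbbbbbbbbbbbbbbbb...........
234 ...................bbbbbbbbbbbbbbbbbbbbb.......bbbbbbbbbbbbbbbbbbbbbbbbbbbbbb.............
```

Request:
send_rows --targets '[0,0.008,0.012,0,0,0,0,0,0.008,0.021,0,0,0,0,0,0.008,0.021,0,0,0,0,0,0.008,0.021,0,0,0,0]'

```text
time: 7.67
tool_pos: [526.6, -0.3, 0.9]
orientation: [[1.0, -0.028, 0.0], [-0.028, -1.0, -0.0], [0.0, -0.0, -1.0]]
ft_force: [0.8, -0.1, -1.1]
gripper_width: 8.4
gripper_force: 59.2
```

Request:
send_rows --targets '[0,0,0,0,0,0,0.3,0,0,0,0,0,0,0.3,0,0,0,0,0,0,0.3,0,0,-0.03,0,0,0,0.3,0,0,-0.1,0,0,0,0.3,0,0,-0.22,0,0,0,0.3,0,0,-0.35,0,0,0,0.3,0,0,-0.4,0,0,0,0.3]'

```text
time: 8.33
tool_pos: [528.7, -0.4, 125.6]
orientation: [[1.0, -0.028, 0.006], [-0.028, -1.0, -0.0], [0.006, -0.0, -1.0]]
ft_force: [1.1, 0.0, 0.6]
gripper_width: 25.4
gripper_force: 0.0
```

```bash
python3 asc.py scene 190 225 205 260; python3 go.py 582 -18 100 -1.6
```

```text
[529.869  -0.408 126.934] tcp px [[229.014 175.839]]
190 .......b...........................bbbb................
191 .....b..........................#..Wbbbb...............
192 ...b................................Wbbbb...WW.........
193 .b...................................Wbbbb.............
194 ..................................#...Wbbbb..#.........
195 ...................................#..W.bbb####.W......
196 .......................yy.....WWW..##....######..W.....
197 ......................yyyyy...WWWW...###########.......
198 ......................yyyyyy.WWWWWW.############.......
199 .WW.................yyyyyyyyyWWWWW..###########........
200 ..WW...............yyyyyyyyyyWWW..#########............
201 ...................yyyyyyyyyyy..###########............
202 ....................yyyyyyyyyy#########................
203 ....................yyyyyyyy#########..W..........b....
204 .....................yyyy##########..WWWW........bbb...
205 ..W.................W...#########...WWWWWW........bbb..
206 ..W.........WWWWWWWW..#########...WWWWWWWW........bbbb.
207 ...W......yyyyyWWW..###
[... 512 characters left out ...]

216 bbbbbb....WW....yyyy.WWWWWWyyyyyyyyyyW.yyyyyyWW........
217 bbbbbbb..........yyy.WWWW..yyyyyyyyyyyW.yyyyW..........
218 bbbbbbb..........yyyyyyyy..yyyyyyyyyyyyWW.WW...........
219 bbbbbbbb..........Wyyyyyy...yyyyyyyyyyyWWW.............
220 bbbbbbbbb.........Wyyyyyyy...yyyyyyyyyyW.............bb
221 bbbbbbbbbb.......yyyyyyyyyyWWyyyyyyy.W.............bbbb
222 bbbbbbbbbb.......yyyyyyyyyyyW.yyyy.W.............bbbbbb
223 bbbbbbbbbbb......yyyyyyyyyyyWW.yyW.............bbbbbbbb
224 bbbbbbbbbbbb......yyyyyyyyyyyWWWW............bbbbbbbbbb
8.3833 [529.869  -0.408 126.934] 25.409151917031455 [-0.023  0.385  1.901  0.     0.847  1.575] [0.989 0.454 2.384]
[ 0.175  0.054  0.091  0.014 -0.014 -3.141]
```

Request:
send_rows --targets '[0.175,0.054,0,0,0,-1,0.5,0.175,0.054,0,0,0,-1,0.5,0.175,0.054,0,0,0,-1,0.5,0.175,0.054,0,0,0,-1,0.5]'

```text
time: 8.72
tool_pos: [579.2, -18.4, 120.9]
orientation: [[0.888, 0.46, 0.001], [0.46, -0.888, -0.0], [0.001, 0.0, -1.0]]
ft_force: [-0.8, -0.7, 0.1]
gripper_width: 42.5
gripper_force: 0.0
```

Request:
send_rows --targets '[0,0,0,0,0,-1,0.5,0,0,0,0,0,-1,0.5,0,0,0,0,0,-1,0.5,0,0,0,0,0,-1,0.5]'

```text
time: 9.05
tool_pos: [578.1, -18.0, 120.7]
orientation: [[0.558, 0.83, -0.0], [0.83, -0.558, 0.0], [-0.0, -0.0, -1.0]]
ft_force: [-1.3, -0.2, 0.4]
gripper_width: 42.8
gripper_force: 0.0
```

Request:
send_rows --targets '[0,0,0,0,0,-1,0.5,0,0,0,0,0,-1,0.5,0,0,0,0,0,-1,0.5,0,0,0,0,0,-1,0.5,0,0,0,0,0,-1,0.5]'

```text
time: 9.47
tool_pos: [578.1, -18.0, 120.7]
orientation: [[0.094, 0.996, -0.0], [0.996, -0.094, -0.0], [-0.0, -0.0, -1.0]]
ft_force: [-0.0, -0.2, -0.4]
gripper_width: 42.3
gripper_force: 0.0
```

```bash
python3 go.py 582 -18 80 -1.6; python3 asc.py scene 155 205 205 265
python3 - <<'E'
# fit simple kinematics: radius r, height z of TCP from q (tool down sum)
import ast,numpy as np
from scipy.optimize import least_squares
D=[ast.literal_eval(l) for l in open("log.txt")]
D.append(([-1.189,0.4237,1.6306,0,1.0886,-0.019],[243.7,-575.,200.65],None))
def f(p,o=False):
    out=[]
    for q,x,_ in D:
        r=p[0]+p[1]*np.sin(q[1])+p[2]*np.cos(q[1]+q[2])*0+p[3]*np.sin(q[1]+q[2])+p[4]*np.cos(q[1]+q[2])+p[6]*np.sin(q[1]+q[2]+q[4])
        z=p[5]+p[1]*np.cos(q[1])+p[3]*np.cos(q[1]+q[2])-p[4]*np.sin(q[1]+q[2])+p[6]*np.cos(q[1]+q[2]+q[4])
        out+= [r-np.hypot(x[0],x[1]),z-x[2]]
    return np.array(out)
r=least_squares(f,[50,400,0,400,0,300,250]);print(r.x.round(1),np.abs(r.fun).max())
E
```

```text
9.4667 [578.098 -17.971 120.698] 42.323009243273944 [-0.052  0.46   1.791 -0.     0.891  0.042] [-0.048 -0.215 -0.352]
[ 0.001  0.013  0.136 -0.001  0.    -0.132]
[578.183 -17.956 120.69 ] tcp px [[233.957 190.891]]
155 ............########################....................yyrr
156 ............########################...................yrrrr
157 .............#######################....................rrrr
158 .............########################...................rrrr
159 .............###################..###...................rryr
160 ..............##################...##....................rrr
161 ................################.........................rrr
162 ................################............................
163 ................#################...........................
164 ................#################...........................
165 .................#################..........................
166 .................##################.....##..................
167 ....................#######.#######.....###.................
168 ...................################
[... 1773 characters left out ...]
.......
196 WWWW...................yy..W.............######..W..........
197 WW....................yyyyyWW........###########............
198 ......................yyyyy..W......############............
199 ....................yyyyyyyy.......############.............
200 ...................yyyyyyyyyy....##########.................
201 ...................yyyyyyyyyyy.############.................
202 ....................yyyyyyyyy############...................
203 ....................yyyyyyy###########............b.........
204 .....................yyyy###########.............bbb........
[ 2.0000e-01  5.6300e+02 -2.0312e+03  4.8490e+02  7.7500e+01  3.1160e+02
  3.3020e+02] 0.019459809535788963
```

Request:
send_rows --targets '[0,0.013,0.12,0,0,-0.132,0.5,0,0.013,0.12,0,0,-0.132,0.5,0,0.013,0.18,0,0,-0.132,0.5,0,0.013,0.24,0,0,-0.132,0.5,0,0.013,0.28,0,0,-0.132,0.5,0,0.013,0.31,0,0,-0.132,0.5,0,0.013,0.31,0,0,-0.132,0.5]'

```text
time: 10.1
tool_pos: [581.0, -18.3, 26.3]
orientation: [[0.034, 0.999, -0.003], [0.999, -0.034, 0.0], [0.0, -0.003, -1.0]]
ft_force: [0.2, 0.1, 0.1]
gripper_width: 42.7
gripper_force: 0.0
```

```bash
python3 go.py 582 -18 26 -1.6; python3 asc.py scene 180 222 205 265
```

```text
10.1 [580.996 -18.307  26.267] 42.712463696250936 [-0.052  0.61   1.816  0.     0.719 -0.018] [0.159 0.117 0.097]
[ 0.001  0.003  0.001 -0.006 -0.    -0.013]
[581.682 -18.313  27.214] tcp px [[236.504 214.662]]
180 ..............#########################.....................
181 ..............#########################.....................
182 ..............########################......................
183 ...............########################.....................
184 ...............########################.....................
185 ...............########################.....................
186 ...............########################.....................
187 .............b....##################.###....................
188 ...........b.WWWWW.################...##....................
189 ...........WWWWWWWW################.........................
190 .........WWWWWWWWWW################.........................
191 .......WWWWWWWWWWWW.################........................
192 .....WWWWWWWWWWWWWW.#################.......................
193 ...WWWWWWWWWWWWWWWWW.################...
[... 1140 characters left out ...]
y....########..........######.yyyyyyy..##..Wbbbb..
212 bb......yyyy..W.#####...........######yyyyyyyyyy.....WWbbbb.
213 bbb......yyy...W.##...........yy.####yyyyyyyyyyyyW..W..bbbbb
214 bbbb......yy.....yyy.........yyy.....yyyyyyyyyyyyWW....bbbbb
215 bbbbb......y....yyyyy.......yyyyyyyy..yyyyyyyyyyW......bbbbb
216 bbbbbb...........yyy.......yyyyyyyyyy..yyyyyyWW........bbbbb
217 bbbbbb...........yyy.......yyyyyyyyyyyW.yyyyW..........bbbbb
218 bbbbbbb..........yyyyyyyy..yyyyyyyyyyyyWW.WW...........bbbbb
219 bbbbbbbb...........yyyyyy...yyyyyyyyyyy................bbbbb
220 bbbbbbbbb..........yyyyyyy...yyyyyyyyyy..............bbbbbbb
221 bbbbbbbbbb.......yyyyyyyyyy..yyyyyyy...............bbbbbbbbb
```

Request:
send_rows --targets '[0,0,0,0,0,0,0.2,0,0,0,0,0,0,0,0,0,0,0,0,0,0,0,0,0,0,0,0,0,0,0,0,0,0,0,0,0,0,0,0,0,0,0,0,0,0,0,0,0,0]'

```text
time: 10.73
tool_pos: [582.7, -18.4, 28.6]
orientation: [[0.033, 0.999, 0.001], [0.999, -0.033, -0.0], [-0.0, 0.001, -1.0]]
ft_force: [-1.9, -0.1, 7.2]
gripper_width: 10.6
gripper_force: 59.1
```

Request:
send_rows --targets '[0,0,-0.01,0,0,0,0,0,0,-0.03,0,0,0,0,0,0,-0.06,0,0,0,0,0,0,-0.12,0,0,0,0,0,0,-0.2,0,0,0,0,0,0,-0.3,0,0,0,0,0,0,-0.4,0,0,0,0,0,0,-0.5,0,0,0,0]'

```text
time: 11.4
tool_pos: [581.8, -18.3, 179.4]
orientation: [[0.033, 0.999, -0.0], [0.999, -0.033, 0.0], [0.0, -0.0, -1.0]]
ft_force: [0.5, -0.7, -3.4]
gripper_width: 10.7
gripper_force: 58.7
```

```bash
python3 go.py 540 -200 330 -16; python3 - <<'E'
from h import *
s=state(); print(s["ft_torque"],s["ft_force"],s["gripper_width"])
a=capture("scene")[90:240,180:320]
cv2.imwrite("pics/g5.png",cv2.resize(a,(560,600),interpolation=cv2.INTER_CUBIC)[:,:,::-1])
E
```

```text
11.4 [581.848 -18.337 179.446] 10.700177321291847 [-0.052  0.387  1.744  0.     1.011 -0.019] [ 0.477 -0.669 -3.439]
[-0.61  -0.12  -0.502 -0.     0.     0.493]
[-0.038 -0.144 -0.04 ] [ 0.477 -0.669 -3.439] 10.700177321291847
```

View pics/g5.png

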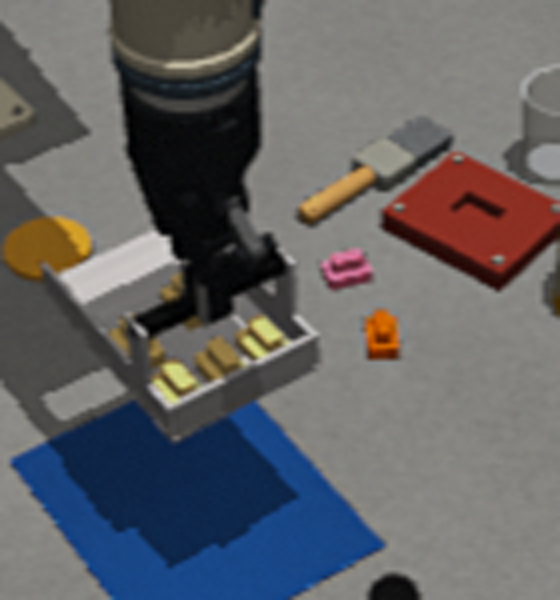

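Tray lifted level with all five blanks in it. I'll check wrist reach for the pour over candidate headings.

```bash
cat > kin.py <<'E'
from h import *
from scipy.optimize import least_squares
LO=np.array([-3,-.9,.09,-1.31,.11,-2.54]);HI=np.array([3,2.11,2.58,4.45,2.69,2.54])
C=np.array([[0,-1,0],[1,0,0],[0,0,1.]])
def fk(q,T=330.,s4=1):
    A=Ro.from_euler('ZY',[q[0],q[1]]).as_matrix(); B=A@Ro.from_euler('Y',q[2]).as_matrix()
    W=B@Ro.from_euler('ZYZ',[s4*q[3],q[4],q[5]]).as_matrix()
    return np.array([0,0,T-18.6])+A@[0,0,563]+B@[77.5,0,484.9]+W[:,2]*T, W@C
def ik(p,R,q0,T=330.,s4=1):
    def e(q):
        x,r=fk(q,T,s4); return np.r_[(x-p)/100,Ro.from_matrix(R.T@r).as_rotvec()]
    s=least_squares(e,np.clip(q0,LO+.001,HI-.001),bounds=(LO,HI)); return s.x,np.linalg.norm(s.fun)
def pour(az,th,bar,g=42.):
    a,t=np.radians([az,th]); u=np.array([np.cos(a),np.sin(a),0]); z=np.sin(t)*u-np.cos(t)*np.array([0,0,1]); x=np.cross(Rdown(az)[:,1],[0,0,-1.]); 
    R=np.c_[x,np.cross(z,x),z]; return np.array(bar)+g*z,R,u
E
python3 - <<'E'
from kin import *
s=state(); p,R=fk(s["qpos"]); print(p-s["tool_pos"],np.abs(R-s["orientation"]).max())
h=np.array([480,-296,0])
for s4 in(1,-1):
  for az in(-16,-30,-45,-60,-75,-106,15,40,74):
    q=s["qpos"].copy(); out=[]
    for th in range(0,86,5):
        a=np.radians(az); bar=h+40*np.array([np.cos(a),np.sin(a),0])+[0,0,300]
        pp,RR,u=pour(az,th,bar); q,e=ik(pp,RR,q,s4=s4)
        if e>.01: break
    print(s4,az,"max tilt",th,q.round(2),round(e,3))
E
```

```text
[ -0.664 -11.882  -0.093] 4.822531263215524e-16
1 -16 max tilt 65 [-0.74  0.22  2.25  2.25  0.57 -2.54] 0.046
1 -30 max tilt 50 [-0.58  0.14  2.19  2.5   0.11 -2.54] 0.033
1 -45 max tilt 50 [-0.45  0.14  2.13 -1.31  0.25  1.53] 0.043
1 -60 max tilt 50 [-0.35  0.18  2.1  -1.31  0.53  1.78] 0.024
1 -75 max tilt 55 [-0.25  0.26  2.05 -1.31  0.82  2.03] 0.033
1 -106 max tilt 80 [-0.12  0.59  1.87 -1.31  1.54  2.47] 0.025
1 15 max tilt 80 [-0.97  0.46  2.12  1.72  1.23 -2.54] 0.055
1 40 max tilt 85 [-1.    0.62  1.91  1.41  1.57 -2.54] 0.004
1 74 max tilt 85 [-0.91  0.75  1.6   1.03  1.94 -2.48] 0.0
-1 -16 max tilt 50 [-0.67  0.15  2.13 -1.31  0.3  -1.57] 0.043
-1 -30 max tilt 50 [-0.61  0.13  2.15 -1.31  0.11 -1.36] 0.059
-1 -45 max tilt 65 [-0.38  0.22  2.25  2.28  0.54  2.54] 0.062
-1 -60 max tilt 70 [-0.25  0.31  2.23  2.02  0.85  2.54] 0.029
-1 -75 max tilt 75 [-0.16  0.41  2.15  1.77  1.12  2.54] 0.017
-1 -106 max tilt 85 [-0.11  0.63  1.89  1.38  1.6   2.53] 0.0
-1 15 max tilt 55 [-0.87  0.27  2.04 -1.31  0.87 -2.08] 0.012
-1 40 max tilt 80 [-0.99  0.57  1.88 -1.31  1.51 -2.45] 0.061
-1 74 max tilt 85 [-0.91  0.75  1.6  -1.03  1.94 -2.48] 0.0
```

```bash
python3 - <<'E'
from kin import *
s=state(); h=np.array([480,-296,0])
for s4 in(1,-1):
  for az in(-100,-106,-115,-125,-135,-150):
    q=s["qpos"].copy(); q[0]=-.55;q[5]=q[0]-np.radians(az); res=[]
    for th in range(0,81,5):
        a=np.radians(az); bar=h+40*np.array([np.cos(a),np.sin(a),0])+[0,0,300]
        pp,RR,u=pour(az,th,bar); qn,e=ik(pp,RR,q,s4=s4); res.append((th,e,np.minimum(qn-LO,HI-qn).min(),np.abs(qn-q).max())); q=qn
    bad=[r[0] for r in res if r[1]>.01]
    print(s4,az,"ok to",(bad[0]-5 if bad else 80),"minmargin@60,70,80",[round(res[i][2],2) for i in(12,14,16)],"maxstep",round(max(r[3] for r in res),2),q.round(2))
E
```

```text
1 -100 ok to 70 minmargin@60,70,80 [np.float64(0.14), np.float64(0.01), np.float64(0.0)] maxstep 0.15 [-0.12  0.55  1.88 -1.31  1.48  2.42]
1 -106 ok to 75 minmargin@60,70,80 [np.float64(0.21), np.float64(0.08), np.float64(0.0)] maxstep 0.15 [-0.12  0.59  1.87 -1.31  1.54  2.47]
1 -115 ok to 80 minmargin@60,70,80 [np.float64(0.25), np.float64(0.15), np.float64(0.07)] maxstep 0.15 [-0.13  0.63  1.8  -1.22  1.63  2.47]
1 -125 ok to 80 minmargin@60,70,80 [np.float64(0.21), np.float64(0.14), np.float64(0.08)] maxstep 0.14 [-0.15  0.67  1.71 -1.11  1.75  2.46]
1 -135 ok to 80 minmargin@60,70,80 [np.float64(0.16), np.float64(0.11), np.float64(0.07)] maxstep 0.14 [-0.19  0.71  1.62 -1.01  1.86  2.47]
1 -150 ok to 80 minmargin@60,70,80 [np.float64(0.07), np.float64(0.05), np.float64(0.04)] maxstep 0.14 [-0.25  0.76  1.5  -0.87  2.02  2.5 ]
-1 -100 ok to 80 minmargin@60,70,80 [np.float64(0.29), np.float64(0.15), np.float64(0.03)] maxstep 0.15 [-0.11  0.56  1.94  1.41  1.47  2.51]
-1 -106 ok to 80 minmargin@60,70,80 [np.float64(0.28), np.float64(0.16), np.float64(0.05)] maxstep 0.15 [-0.11  0.59  1.89  1.33  1.53  2.49]
-1 -115 ok to 80 minmargin@60,70,80 [np.float64(0.25), np.float64(0.15), np.float64(0.07)] maxstep 0.15 [-0.13  0.63  1.8   1.22  1.63  2.47]
-1 -125 ok to 80 minmargin@60,70,80 [np.float64(0.21), np.float64(0.14), np.float64(0.08)] maxstep 0.14 [-0.15  0.67  1.71  1.11  1.75  2.46]
-1 -135 ok to 80 minmargin@60,70,80 [np.float64(0.16), np.float64(0.11), np.float64(0.07)] maxstep 0.14 [-0.19  0.71  1.62  1.01  1.86  2.47]
-1 -150 ok to 80 minmargin@60,70,80 [np.float64(0.07), np.float64(0.05), np.float64(0.04)] maxstep 0.14 [-0.25  0.76  1.5   0.87  2.02  2.5 ]
```

```bash
python3 - <<'E'
from kin import *
s=state(); p0,R0=s["tool_pos"],s["orientation"]; P=p0;R=R0
az0=-1.6; T=np.array([466.3,-333.6,258])
for k in range(1,5):
    Pn=p0+(T-p0)*k/4; Rn=Rdown(az0+(-110-az0)*k/4); print(step(Pn,Rn,P,R)); P,R=Pn,Rn
E
```

```text
[-0.266 -0.09  -0.061  0.018 -0.004  0.937]
[-0.278  0.039 -0.06   0.     0.     0.946]
[-0.23   0.161 -0.06   0.     0.     0.946]
[-0.131  0.248 -0.06   0.     0.     0.946]
```

Request:
send_rows --targets '[-0.03,-0.01,-0.01,0,0,0.1,0,-0.08,-0.03,-0.02,0,0,0.25,0,-0.13,-0.045,-0.03,0,0,0.45,0,-0.18,-0.06,-0.04,0,0,0.65,0,-0.23,-0.08,-0.05,0,0,0.82,0,-0.266,-0.09,-0.061,0,0,0.94,0]'

```text
time: 11.95
tool_pos: [551.8, -98.2, 196.4]
orientation: [[0.486, 0.874, -0.0], [0.874, -0.486, -0.0], [-0.0, -0.0, -1.0]]
ft_force: [-0.4, 1.3, -3.0]
gripper_width: 10.3
gripper_force: 59.0
```

Request:
send_rows --targets '[-0.05,0.006,-0.01,0,0,0.15,0,-0.1,0.012,-0.02,0,0,0.3,0,-0.15,0.02,-0.03,0,0,0.48,0,-0.2,0.027,-0.04,0,0,0.66,0,-0.24,0.034,-0.05,0,0,0.82,0,-0.278,0.039,-0.06,0,0,0.946,0]'

```text
time: 12.45
tool_pos: [522.3, -176.7, 214.4]
orientation: [[0.83, 0.557, 0.0], [0.557, -0.83, -0.0], [0.0, 0.0, -1.0]]
ft_force: [-0.2, 0.5, -2.9]
gripper_width: 10.6
gripper_force: 59.0
```

Request:
send_rows --targets '[-0.04,0.03,-0.01,0,0,0.15,0,-0.08,0.055,-0.02,0,0,0.3,0,-0.12,0.08,-0.03,0,0,0.48,0,-0.16,0.11,-0.04,0,0,0.66,0,-0.2,0.14,-0.05,0,0,0.82,0,-0.23,0.161,-0.06,0,0,0.946,0]'

```text
time: 12.95
tool_pos: [492.1, -255.6, 232.4]
orientation: [[0.993, 0.118, 0.0], [0.118, -0.993, -0.0], [0.0, 0.0, -1.0]]
ft_force: [0.6, 0.2, -2.9]
gripper_width: 10.3
gripper_force: 59.0
```

Request:
send_rows --targets '[-0.02,0.04,-0.01,0,0,0.15,0,-0.045,0.09,-0.02,0,0,0.3,0,-0.07,0.14,-0.03,0,0,0.48,0,-0.09,0.18,-0.04,0,0,0.66,0,-0.11,0.22,-0.05,0,0,0.82,0,-0.131,0.248,-0.06,0,0,0.946,0,-0.131,0.248,-0.06,0,0,0.946,0]'

```text
time: 13.53
tool_pos: [462.1, -334.9, 250.8]
orientation: [[0.938, -0.347, 0.001], [-0.347, -0.938, -0.001], [0.001, 0.001, -1.0]]
ft_force: [1.0, 0.3, -2.6]
gripper_width: 10.7
gripper_force: 59.0
```

```bash
python3 - <<'E'
from kin import *
s=state(); print(s["time"],s["tool_pos"],s["orientation"][:,1],s["qpos"],s["gripper_width"],s["ft_force"])
P,R=s["tool_pos"],s["orientation"]; bar=P-42*R[:,2]; print("bar",bar)
u=np.array([-.342,-.94,0]); tgt=np.array([480,-296,0])+40*u+[0,0,290]
for th in(20,40,58,75):
    Pn,Rn,_=pour(-110,th,tgt); print(th,step(Pn,Rn,P,R)); P,R=Pn,Rn
E
python3 asc.py top 185 310 335 460 | cut -c1-140 | awk 'NR%2'
```

```text
13.5333 [ 462.145 -334.873  250.816] [-0.347 -0.938  0.001] [-0.647  0.289  1.707 -0.001  1.145  1.278] 10.67709660583684 [ 1.014  0.32  -2.589]
bar [ 462.12  -334.816  292.816]
20 [ 0.012  0.039  0.001 -0.696 -0.    -0.011]
40 [ 0.     0.048 -0.008 -0.698 -0.    -0.   ]
58 [-0.     0.043 -0.007 -0.628 -0.     0.   ]
75 [ 0.     0.041 -0.006 -0.593 -0.    -0.   ]
[ 462.427 -333.838  250.397] tcp px [[452.932 245.961]]
186 WWWWWWWWWWWWWWWWWWWWWWWWWWWWWWWWWWWWWWWWWWWWW....###....WWW......#............WWWWWWWWWWWWWWWWWWWWWWWWWWWWWWWWWWWWWWWWWWWWWWW
188 WWWWWWWWWWWWWWWWWWWWWWWWWWWWWWWWWWWWWWyyyyWW..######...WW....#########....WWWW........WWWWWWWWWWWWWWWWWWWWWWWWWWWWWWWWWWWWWWW
190 WWWWWWWWWWWWWWWWWWWWWWWWWWWWWWWWWWWWWyyyyyyyyyyyyyy....WW..############...WWWWW...............WWWWWWWWWWWWWWWWWWWWWWWWWWWWWWW
192 WWWWWWWWWWWWWWWWWWWWWWWWWWWWWWWWWWWWyyyyyyyyyyyyyyyyyyyyyyyy############..WWWW......................WWWWWWWWWWWWWWWWWWWWWWWWW
194 WWWWWWWWWWWWWWWWWWWWWWWWWWWWWWWWWWWyyyyyyyyyyyyyyyyyyyyyyyyyyyyyyyy.###...WWWW.......................WWWWWWWWWWWWWWWWWWWWWWWW
196 WWWWWWWWWWWWWWWWWWWWWWWW
[... 6681 characters left out ...]
.........................WWWWWWWWWWWWWWWWWWWWWWWWW
300 WWWWWWWWWWWWWWWWWWWWWWWWWWWWWWWWWWWWW.............WWWWWWWWWWWWWWWWWWWW.............................WWWWWWWWWWWWWWWWWWWWWWWWWW
302 WWWWWWWWWWWWWWWWWWWWWWWWWWWWWWWWWWWW............WWWWWWWWWWWWWWWWWWWWWWWW.........................WWWWWWWWWWWWWWWWWWWWWWWWWWWW
304 WWWWWWWWWWWWWWWWWWWWWWWWWWWWWWWWWWW.............WWWWWWWWWWWWWWWWWWWWWWWWWWW.....................WWWWWWWWWWWWWWWWWWWWWWWWWWWWW
306 WWWWWWWWWWWWWWWWWWWWWWWWWWWWWWWWWW............WWWWWWWWWWWWWWWWWWWWWWWWWWWWWWWW.................WWWWWWWWWWWWWWWWWWWWWWWWWWWWWW
308 WWWWWWWWWWWWWWWWWWWWWWWWWWWWWWWW.............WWWWWWWWWWWWWWWWWWWWWWWWWWWWWWWWWWW..............WWWWWWWWWWWWWWWWWWWWWWWWWWWWWWW
```

Request:
send_rows --targets '[0.004,0.01,0,-0.2,0,0,0,0.008,0.02,0,-0.4,0,0,0,0.012,0.03,0,-0.55,0,0,0,0.012,0.039,0,-0.7,0,0,0]'

```text
time: 13.92
tool_pos: [462.7, -344.7, 250.3]
orientation: [[0.94, -0.32, -0.117], [-0.341, -0.882, -0.325], [0.001, 0.346, -0.938]]
ft_force: [-0.3, 0.3, -3.1]
gripper_width: 10.9
gripper_force: 59.1
```

Request:
send_rows --targets '[0,0.012,-0.002,-0.2,0,0,0,0,0.024,-0.004,-0.4,0,0,0,0,0.036,-0.006,-0.55,0,0,0,0,0.048,-0.008,-0.7,0,0,0,0,0.048,-0.008,-0.7,0,0,0]'

```text
time: 14.33
tool_pos: [457.9, -355.0, 255.3]
orientation: [[0.941, -0.257, -0.222], [-0.339, -0.72, -0.606], [-0.004, 0.645, -0.764]]
ft_force: [-0.4, 0.6, -3.9]
gripper_width: 10.7
gripper_force: 59.2
```

```bash
python3 - <<'E'
from kin import *
s=state(); P,R=s["tool_pos"],s["orientation"]
print(s["time"],P,np.degrees(np.arccos(-R[2,2])),s["qpos"],s["gripper_width"],s["ft_force"])
bar=P-42*R[:,2]; print("bar",bar)
# lip point from tray geometry: tool y = tray x, -tool z = tray z
print("lip",bar+R@[0,-126,54])
L=bar+R@np.array([[0,-126,54],[55,-126,54],[-55,-126,54]]).T[:,0]
for n in("scene","top"):
    print(n,proj(n,[bar,*(bar+(R@np.array(v)) for v in([55,-126,54],[-55,-126,54]))]).round(0).tolist())
a=capture("scene")[110:300,60:260]; b=capture("top")[180:310,320:470]
o=np.zeros((480,800,3),np.uint8)
A=cv2.resize(a,(400,380),interpolation=cv2.INTER_CUBIC); B=cv2.resize(b,(400,347),interpolation=cv2.INTER_CUBIC)
o[:380,:400]=A;o[:347,400:]=B; cv2.imwrite("pics/g6.png",o[:380,:,::-1])
for th in(58,75):
    Pn,Rn,_=pour(-110,th,bar); print(th,step(Pn,Rn,P,R)); P,R=Pn,Rn
E
```

```text
14.3333 [ 457.877 -354.973  255.299] 40.18590138615303 [-0.304  0.349  1.809 -0.779  1.161  2.   ] 10.695276808111858 [-0.377  0.615 -3.918]
bar [ 467.205 -329.527  287.385]
lip [ 487.545 -271.576  164.83 ]
scene [[83.0, 173.0], [127.0, 220.0], [123.0, 188.0]]
top [[460.0, 243.0], [410.0, 212.0], [397.0, 260.0]]
58 [-0.     0.043 -0.007 -0.622  0.001  0.01 ]
75 [ 0.     0.041 -0.006 -0.593 -0.    -0.   ]
```

View pics/g6.png

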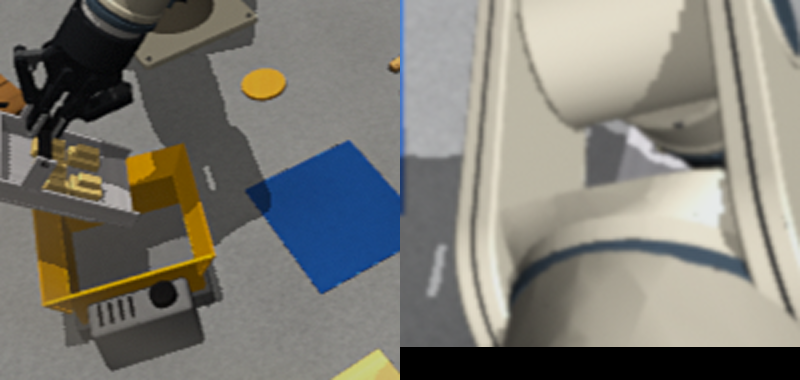

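Request:
send_rows --targets '[0,0.012,-0.002,-0.18,0,0,0,0,0.022,-0.004,-0.32,0,0,0,0,0.032,-0.005,-0.46,0,0,0,0,0.04,-0.006,-0.58,0,0,0,0,0.043,-0.007,-0.62,0,0,0,0,0.043,-0.007,-0.62,0,0,0,0,0.043,-0.007,-0.62,0,0,0]'

```text
time: 15.02
tool_pos: [455.0, -365.6, 267.1]
orientation: [[0.939, -0.184, -0.291], [-0.344, -0.501, -0.794], [0.0, 0.845, -0.534]]
ft_force: [0.4, 0.4, -1.5]
gripper_width: 10.6
gripper_force: 59.4
```

Request:
send_rows --targets '[0,0.01,-0.002,-0.15,0,0,0,0,0.02,-0.003,-0.3,0,0,0,0,0.03,-0.004,-0.44,0,0,0,0,0.038,-0.006,-0.55,0,0,0,0,0.038,-0.006,-0.55,0,0,0,0,0.038,-0.006,-0.55,0,0,0,0,0.038,-0.006,-0.55,0,0,0]'

```text
time: 15.6
tool_pos: [453.5, -370.1, 278.1]
orientation: [[0.939, -0.099, -0.33], [-0.344, -0.267, -0.9], [0.001, 0.959, -0.285]]
ft_force: [-0.0, -0.7, -1.5]
gripper_width: 10.4
gripper_force: 59.5
```

```bash
python3 - <<'E'
from kin import *
s=state(); P,R=s["tool_pos"],s["orientation"]
print(s["time"],P,np.degrees(np.arccos(-R[2,2])),s["qpos"],s["gripper_width"],s["ft_force"])
im=capture("scene").astype(int); np.save("pics/after.npy",im)
r,g,b=[im[...,i] for i in range(3)]
m=(r-b>25)&(g>.75*r)&(r>90)&(b>.35*r) # pale resin
n,l,st,c=cv2.connectedComponentsWithStats(m[130:300,50:200].astype(np.uint8))
for i in range(1,n):
    if st[i,4]>8: print(st[i,4],c[i]+[50,130],im[int(c[i][1])+130,int(c[i][0])+50])
E
```

```text
15.6 [ 453.508 -370.088  278.137] 73.46774276760141 [-0.148  0.569  1.847 -1.23   1.486  2.433] 10.37356728796173 [-0.018 -0.703 -1.511]
224 [164.652 134.768] [181 173 149]
104 [190.298 134.692] [176 168 147]
10 [ 61.5 148. ] [149 112  75]
37 [156.   196.73] [128 116  95]
73 [126.534 213.452] [203 207 137]
95 [143.926 212.389] [122 101  57]
226 [148.155 230.106] [204 208 128]
20 [ 77.65 234.3 ] [129 121 104]
9 [ 79. 249.] [134 108  69]
9 [ 91.222 262.333] [95 72 35]
14 [ 87.357 264.286] [107  84  46]
```

The load on the wrist fell by about 1 N, which is five 20 g blanks, and pale blobs show inside the hopper at (126..148,212..230). I'll level the tray and carry it back.

```bash
python3 - <<'E'
from kin import *
s=state(); P,R=s["tool_pos"],s["orientation"]; bar=P-42*R[:,2]
for th in(50,25,0):
    Pn,Rn,_=pour(-110,th,bar); print(th,step(Pn,Rn,P,R)); P,R=Pn,Rn
p0=P; T=np.array([582.3,-18.3,130])
for k in range(1,5):
    Pn=p0+(T-p0)*k/4; Rn=Rdown(-110+(-1.6+110)*k/4); print(k,Pn,step(Pn,Rn,P,R)); P,R=Pn,Rn
E
```

```text
50 [ 0.    -0.056 -0.012  0.82   0.003 -0.006]
25 [-0.    -0.059 -0.013  0.873 -0.     0.   ]
0 [-0.    -0.059 -0.013  0.873 -0.    -0.   ]
1 [ 496.081 -253.796  218.737] [ 0.001 -0.279  0.099  0.     0.    -0.946]
2 [ 524.821 -175.298  189.158] [ 0.127 -0.248  0.099  0.     0.    -0.946]
3 [553.56  -96.799 159.579] [ 0.226 -0.163  0.099  0.     0.    -0.946]
4 [582.3 -18.3 130. ] [ 0.276 -0.042  0.099  0.     0.    -0.946]
```

Request:
send_rows --targets '[0,-0.014,-0.003,0.2,0,0,0,0,-0.028,-0.006,0.42,0,0,0,0,-0.042,-0.009,0.64,0,0,0,0,-0.056,-0.012,0.82,0,0,0]'

```text
time: 15.98
tool_pos: [457.2, -362.0, 264.3]
orientation: [[0.939, -0.224, -0.259], [-0.343, -0.606, -0.718], [0.004, 0.763, -0.646]]
ft_force: [0.5, 0.3, -3.0]
gripper_width: 10.7
gripper_force: 59.4
```

Request:
send_rows --targets '[0,-0.014,-0.003,0.22,0,0,0,0,-0.028,-0.006,0.44,0,0,0,0,-0.042,-0.009,0.66,0,0,0,0,-0.059,-0.013,0.873,0,0,0]'

```text
time: 16.32
tool_pos: [462.0, -348.7, 253.9]
orientation: [[0.939, -0.313, -0.139], [-0.343, -0.852, -0.396], [0.005, 0.42, -0.908]]
ft_force: [-0.5, -0.0, -2.9]
gripper_width: 10.1
gripper_force: 59.4
```

Request:
send_rows --targets '[0,-0.014,-0.003,0.22,0,0,0,0,-0.028,-0.006,0.44,0,0,0,0,-0.042,-0.009,0.66,0,0,0,0,-0.059,-0.013,0.873,0,0,0,0,-0.059,-0.013,0.873,0,0,0]'

```text
time: 16.73
tool_pos: [466.6, -334.6, 249.4]
orientation: [[0.938, -0.347, 0.004], [-0.347, -0.938, -0.0], [0.004, -0.001, -1.0]]
ft_force: [-0.9, -0.8, -2.5]
gripper_width: 10.4
gripper_force: 59.3
```

```bash
python3 - <<'E'
from kin import *
s=state(); P,R=s["tool_pos"],s["orientation"]
print(s["time"],P,R[:,1],R[:,2],s["qpos"],s["gripper_width"],s["ft_force"])
p0=P; T=np.array([582.3,-18.3,130])
for k in range(1,5):
    Pn=p0+(T-p0)*k/4; Rn=Rdown(-110+(-1.6+110)*k/4); print(k,Pn,step(Pn,Rn,P,R)); P,R=Pn,Rn
E
```

```text
16.7333 [ 466.625 -334.581  249.351] [-0.347 -0.938 -0.001] [ 0.004 -0.    -1.   ] [-0.644  0.294  1.702  0.002  1.141  1.28 ] 10.407639215820636 [-0.866 -0.835 -2.476]
1 [ 495.544 -255.511  219.513] [-0.001 -0.281  0.1   -0.    -0.008 -0.956]
2 [ 524.463 -176.441  189.676] [ 0.128 -0.25   0.099  0.     0.    -0.946]
3 [553.381 -97.37  159.838] [ 0.228 -0.164  0.099  0.     0.    -0.946]
4 [582.3 -18.3 130. ] [ 0.277 -0.042  0.099  0.     0.    -0.946]
```

```bash
python3 - <<'E'
from kin import *
s=state(); P,R=s["tool_pos"],s["orientation"]; bar=P-42*R[:,2]
tr=lambda x,y,z: bar+R@np.array([-y if 0 else y,x-45,68-z])
for n in("scene","top"):
    im=capture(n); poly=proj(n,[tr(-81,-51,14),tr(-81,51,14),tr(76,51,30),tr(76,-51,30)]).astype(np.int32)
    m=np.zeros(im.shape[:2],np.uint8); cv2.fillPoly(m,[poly],1)
    hsv=cv2.cvtColor(im,cv2.COLOR_RGB2HSV); y=(hsv[...,0]>15)&(hsv[...,0]<40)&(hsv[...,1]>60)&(hsv[...,2]>60)
    k,l,st,c=cv2.connectedComponentsWithStats((y&(m>0)).astype(np.uint8))
    print(n,poly.tolist(),m.sum(),[(st[i,4],c[i].round().tolist(),hsv[int(c[i][1]),int(c[i][0])].tolist()) for i in range(1,k) if st[i,4]>3])
E
```

```text
scene [[141, 163], [146, 193], [70, 204], [70, 172]] 2407 [(np.int32(6), [145.0, 186.0], [13, 34, 159]), (np.int32(6), [146.0, 192.0], [16, 65, 122])]
top [[380, 247], [394, 199], [475, 223], [463, 274]] 4524 []
```

The tray shows no resin colour in either view, so it is empty. Taking it back to the mat.

Request:
send_rows --targets '[0,-0.07,0.02,0,0,-0.22,0,0,-0.14,0.05,0,0,-0.46,0,0,-0.21,0.075,0,0,-0.7,0,0,-0.281,0.1,0,0,-0.946,0]'

```text
time: 17.17
tool_pos: [496.1, -251.4, 217.2]
orientation: [[0.992, 0.129, -0.001], [0.129, -0.992, -0.004], [-0.002, 0.004, -1.0]]
ft_force: [0.7, 0.6, -2.2]
gripper_width: 10.4
gripper_force: 59.4
```

Request:
send_rows --targets '[0.03,-0.06,0.025,0,0,-0.22,0,0.06,-0.12,0.05,0,0,-0.46,0,0.095,-0.18,0.075,0,0,-0.7,0,0.128,-0.25,0.099,0,0,-0.946,0]'

```text
time: 17.5
tool_pos: [525.4, -172.3, 187.4]
orientation: [[0.824, 0.567, -0.0], [0.567, -0.824, -0.005], [-0.003, 0.004, -1.0]]
ft_force: [0.4, 0.2, -1.5]
gripper_width: 10.2
gripper_force: 59.4
```

Request:
send_rows --targets '[0.055,-0.04,0.025,0,0,-0.22,0,0.11,-0.08,0.05,0,0,-0.46,0,0.17,-0.12,0.075,0,0,-0.7,0,0.228,-0.164,0.099,0,0,-0.946,0]'

```text
time: 17.83
tool_pos: [554.3, -92.9, 157.5]
orientation: [[0.474, 0.88, -0.0], [0.88, -0.474, -0.004], [-0.004, 0.002, -1.0]]
ft_force: [0.9, -0.5, -2.1]
gripper_width: 10.3
gripper_force: 59.4
```

Request:
send_rows --targets '[0.07,-0.01,0.025,0,0,-0.22,0,0.14,-0.02,0.05,0,0,-0.46,0,0.21,-0.03,0.075,0,0,-0.7,0,0.277,-0.042,0.099,0,0,-0.946,0,0.277,-0.042,0.099,0,0,-0.946,0]'

```text
time: 18.25
tool_pos: [583.1, -12.0, 126.7]
orientation: [[0.019, 1.0, -0.001], [1.0, -0.019, -0.003], [-0.003, -0.001, -1.0]]
ft_force: [-0.5, 0.7, -2.0]
gripper_width: 10.5
gripper_force: 59.4
```

```bash
python3 go.py 582.3 -18.3 29 -1.6
```

```text
18.25 [583.096 -11.988 126.687] 10.464758548200638 [-0.039  0.458  1.776 -0.004  0.908 -0.018] [-0.53   0.688 -1.99 ]
[-0.02  -0.002  0.326 -0.002  0.006  0.018]
```

Request:
send_rows --targets '[-0.02,-0.002,0.06,0,0,0.018,0,-0.02,-0.002,0.14,0,0,0.018,0,-0.02,-0.002,0.21,0,0,0.018,0,-0.02,-0.002,0.26,0,0,0.018,0,-0.02,-0.002,0.29,0,0,0.018,0,-0.02,-0.002,0.305,0,0,0.018,0,-0.02,-0.002,0.312,0,0,0.018,0,-0.02,-0.002,0.312,0,0,0.018,0]'

```text
time: 18.92
tool_pos: [582.5, -21.9, 34.5]
orientation: [[0.038, 0.999, -0.0], [0.999, -0.038, -0.002], [-0.002, 0.0, -1.0]]
ft_force: [-0.1, -0.3, -2.4]
gripper_width: 10.6
gripper_force: 59.4
```

Request:
send_rows --targets '[0,0,0.007,0,0,0,0,0,0,0.013,0,0,0,0,0,0,0.017,0,0,0,0,0,0,0.017,0,0,0,0]'

```text
time: 19.25
tool_pos: [582.3, -22.1, 29.2]
orientation: [[0.039, 0.999, -0.0], [0.999, -0.039, -0.002], [-0.002, -0.0, -1.0]]
ft_force: [0.2, 0.0, -2.7]
gripper_width: 10.4
gripper_force: 59.4
```

Request:
send_rows --targets '[0,0,0.003,0,0,0,0,0,0,0.006,0,0,0,0,0,0,0.009,0,0,0,0,0,0,0.009,0,0,0,0]'

```text
time: 19.58
tool_pos: [582.4, -22.2, 28.6]
orientation: [[0.039, 0.999, -0.0], [0.999, -0.039, -0.002], [-0.002, -0.0, -1.0]]
ft_force: [-6.8, -1.1, 20.8]
gripper_width: 10.2
gripper_force: 62.3
```

Request:
send_rows --targets '[0,0,-0.006,0,0,0,0,0,0,-0.006,0,0,0,0,0,0,-0.006,0,0,0,0.2,0,0,-0.006,0,0,0,0.3,0,0,-0.006,0,0,0,0.45,0,0,-0.006,0,0,0,0.45,0,0,-0.006,0,0,0,0.45]'

```text
time: 20.17
tool_pos: [582.1, -22.0, 27.9]
orientation: [[0.038, 0.999, -0.001], [0.999, -0.038, -0.002], [-0.002, -0.001, -1.0]]
ft_force: [0.8, 0.0, 0.3]
gripper_width: 38.5
gripper_force: 0.0
```

Request:
send_rows --targets '[0,0,-0.03,0,0,0,0.45,0,0,-0.08,0,0,0,0.45,0,0,-0.16,0,0,0,0.45,0,0,-0.28,0,0,0,0.45,0,0,-0.4,0,0,0,0.45,0,0,-0.5,0,0,0,0.45,0,0,-0.6,0,0,0,0.45,0,0,-0.6,0,0,0,0.45]'

```text
time: 20.83
tool_pos: [586.1, -21.9, 215.4]
orientation: [[0.038, 0.999, 0.01], [0.999, -0.038, -0.002], [-0.002, 0.01, -1.0]]
ft_force: [0.4, 0.6, -0.3]
gripper_width: 38.5
gripper_force: 0.0
```

Request:
send_rows --targets '[0,-0.2,-0.1,0,0,0,0.45,0,-0.5,-0.2,0,0,0,0.45,0,-0.5,-0.2,0,0,0,0.45,0,-0.5,-0.2,0,0,0,0.45,0,-0.5,-0.2,0,0,0,0.45,0,-0.5,-0.2,0,0,0,0.45]'

```text
time: 21.33
tool_pos: [431.6, -15.8, 269.5]
orientation: [[0.039, 0.999, 0.002], [0.999, -0.039, -0.002], [-0.002, 0.002, -1.0]]
ft_force: [-0.1, -1.2, -0.0]
gripper_width: 38.8
gripper_force: 0.0
```

```bash
python3 - <<'E'
from h import *
s=state();print(s["time"],s["tool_pos"],s["qd"],s["ft_force"])
im=capture("scene"); o=np.load("pics/scene0.npy"); np.save("pics/end.npy",im)
hsv=cv2.cvtColor(im,cv2.COLOR_RGB2HSV)
# hopper inside: pale resin (low-ish S, H yellow)
y=(hsv[...,0]>22)&(hsv[...,0]<40)&(hsv[...,1]>50)&(hsv[...,2]>70)
sub=y[180:275,75:170]; print("resin px in hopper",sub.sum())
k,l,st,c=cv2.connectedComponentsWithStats(sub.astype(np.uint8))
print([(st[i].tolist(),c[i].round().tolist()) for i in range(1,k) if st[i,4]>4])
k,l,st,c=cv2.connectedComponentsWithStats(y[150:260,170:300].astype(np.uint8)); print("tray resin",[(st[i,4],c[i].round()) for i in range(1,k) if st[i,4]>4])
d=np.abs(im.astype(int)-o).max(2)>40
for n,(a,b,c,e) in dict(tin=(135,175,315,347),cup=(105,137,308,333),bottle=(232,287,262,293),mouldside=(145,182,258,285)).items(): print(n,d[a:b,c:e].sum())
for R0 in range(178,270,1):
    if 185<=R0<268: print(R0,"".join("W" if y[R0,c] else ("h" if hsv[R0,c,1]>150 else ".") for c in range(75,168)))
E
python3 asc.py scene 178 240 205 262
```

```text
21.3333 [431.577 -15.796 269.455] [ 0.001  0.061 -0.045  0.001 -0.021  0.001] [-0.067 -1.23  -0.045]
resin px in hopper 437
[([64, 27, 11, 12, 90], [69.0, 32.0]), ([47, 28, 9, 8, 53], [52.0, 32.0]), ([66, 40, 11, 3, 21], [71.0, 41.0]), ([8, 49, 83, 33, 272], [61.0, 63.0])]
tray resin []
tin 0
cup 0
bottle 0
mouldside 0
185 ..............................................................hhhhhhhhhhhhhhhh...............
186 ..........................................................hhhhhhhhhhhhhhhhhhhh...............
187 ......................................................hhhhhhhhhhhhhhhhhhhhhhhhh..............
188 ...................................................hhhhhhhhhhhhhhhhhhhhhhhhhhhh..............
189 ...............................................hhhhhhhhhhhhhhhhhhhhhhhhhhhhhhhh..............
190 ...........................................hhhhhhhhhhhhhhhhhhhhhhhhhhhhhhhhhhhh..............
191 .......................................hhhhhhhhhhhhhhhhhhhhhhhhhhhhhhhhhhhhhhhhh.............
192 ...................................hhhhhhhhhhhhhhhhhhhhhhhhhhhhhhhhhhhhhhhhhhhhh.........
[... 10551 characters left out ...]
bbbbbbbbbbbbbbbbbb
229 bbbbbbbbbbbbbb..#..WWWWW.............bbbbbbbbbbbbbbbbbbbb
230 bbbbbbbbbbbbbbbb.#..WW..............bbbbbbbbbbbbbbbbbbbbb
231 bbbbbbbbbbbbbbbbb.#...............bbbbbbbbbbbbbbbbbbbbbbb
232 bbbbbbbbbbbbbbbbb..............bbbbbbbbbbbbbbbbbbbbbbbbbb
233 bbbbbbbbbbbbbbbbbb...........bbbbbbbbbbbbbbbbbbbbbbbbbbbb
234 bbbbbbbbbbbbbbbbbbb........bbbbbbbbbbbbbbbbbbbbbbbbbbbbbb
235 bbbbbbbbbbbbbbbbbbb.......bbbbbbbbbbbbbbbbbbbbbbbbbbbbb..
236 bbbbbbbbbbbbbbbbbbbb....bbbbbbbbbbbbbbbbbbbbbbbbbbbbbb...
237 .bbbbbbbbbbbbbbbbbbbb..bbbbbbbbbbbbbbbbbbbbbbbbbbbbb.....
238 ..bbbbbbbbbbbbbbbbbbbbbbbbbbbbbbbbbbbbbbbbbbbbbbbb.......
239 ..bbbbbbbbbbbbbbbbbbbbbbbbbbbbbbbbbbbbbbbbbbbbbb.........
```

```bash
python3 - <<'E'
from h import *
for n in("top","scene"):
    im=capture(n); o=np.load(f"pics/{n}0.npy")
    def y(i):
        h=cv2.cvtColor(i,cv2.COLOR_RGB2HSV); return (h[...,0]>20)&(h[...,0]<40)&(h[...,1]>35)&(h[...,2]>70)
    d=y(im)&(np.abs(im.astype(int)-o).max(2)>40)
    k,l,st,c=cv2.connectedComponentsWithStats(d.astype(np.uint8))
    print(n,[(st[i].tolist(),) for i in range(1,k) if st[i,4]>8])
    if n=="top":
        for r in range(205,285,1): 
            t="".join("W" if d[r,q] else "." for q in range(365,450))
            if "W" in t: print(r,t)
E
```

```text
top [([368, 205, 19, 27, 193],), ([383, 259, 9, 13, 63],), ([269, 320, 2, 12, 12],)]
205 ..............W......................................................................
206 ............WWWWWWWW.................................................................
207 ............WWWWWWWWW................................................................
208 ............WWWWWWWWWW...............................................................
209 ............WWWWWWWWW................................................................
210 ...........WWWWWWWWWW................................................................
211 ...........WWWWWWWWWW................................................................
212 ...........WWWWWWWWWW................................................................
213 ...........WWWWWWWWW.................................................................
214 ...........WWWWWWWWW.................................................................
215 ...........WWWWWWWW..................................................................
216 ...........WWWWWWWW..
[... 2837 characters left out ...]
.................
278 ...................W.................................................................
279 ...................W.................................................................
281 ....................W................................................................
scene [([192, 1, 9, 6, 31],), ([169, 5, 30, 11, 150],), ([138, 7, 6, 7, 10],), ([132, 13, 10, 7, 14],), ([145, 16, 9, 12, 47],), ([108, 19, 15, 5, 49],), ([182, 21, 11, 6, 23],), ([99, 22, 15, 24, 138],), ([162, 29, 17, 9, 58],), ([180, 29, 23, 10, 76],), ([97, 32, 4, 6, 10],), ([163, 94, 15, 15, 71],), ([113, 112, 19, 14, 103],), ([133, 138, 11, 5, 11],), ([122, 208, 10, 9, 57],), ([139, 208, 18, 34, 267],)]
```

```bash
python3 -c "
from rig import *
print(hand_in())"
```

```text
the job is handed in; nothing more can be done
None
```

The job is handed in: the casting went into the tray, the tray was tipped into the hopper, and it now stands empty and upright on the blue mat. No blank shows outside the hopper, but I inferred all five from the load drop and the empty tray, since the hopper wall hides part of the pile. The tin, cup and bottle did not move, and it took about 21 s.

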